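Set up the colony counter for the next plate

ROBOT

A 6-joint arm with a two-finger parallel gripper is mounted at the origin on the work surface. World frame = base frame: x ahead of the robot, y to its left, z up, the work surface at z = 0. Lengths are in m, angles in degrees, forces in N, time in s.
With the tool pointing down it reaches from about 0.3 to 0.85 m from the base axis. Payload 4.2 kg.
Tool frame: the origin (TCP) lies midway between the tips of the shut fingers; the grasp point (between the pads) lies 19 mm behind it; z points along the fingers, y is the direction in which the jaws open and shut (so a half turn about z gives the same grasp; the last joint's range is limited). The gripper opens to 91 mm and grips with 3 to 60 N. Pads are 32 mm wide; open, the fingers measure 118 mm over their backs; the gripper's body (76 mm by 178 mm) begins 60 mm behind the grasp point.
Start: joints at [-74.656, 18.312, 89.639, -0, 72.044, -1.146], TCP at [0.163, -0.551, 0.182] pointing down, gripper open.
Joint ranges: [-177.97, 177.97], [-48.28, 115.42], [12.27, 149.76], [-77.06, 257.06], [2.81, 150.46], [-146.56, 146.56]. Speed limits (degrees/s): [147.25, 147.25, 180, 180, 180, 180].

INTERFACE

Orientations are given as [roll, pitch, yaw] about the fixed x, y, z axes, in that order (R = Rz(yaw) Ry(pitch) Rx(roll)).
In Python, from bench import env, optics, finder gives the robot as it stands. The module is installed in compiled form; this text tells all that it offers.
- The arm moves only by the tool servo_tool, never from a script. Its arguments are lists of equal length, an entry for each row: "dp": the shift along the tool's x, y, z in mm, a list of three; "rotation": the turn, a rotation vector about the tool's x, y, z in degrees, a list of three; "hand": the gripper's target within -1 to 1 (fully open at 1, half-way at 0, shut at -1). In form: {"dp": [[x, y, z], ...], "rotation": [[ax, ay, az], ...], "hand": [hand, ...]}. A call has 1 to 5 rows; each row is the pose to reach, as a shift and turn from the pose commanded when the call began, along the tool's axes at that moment; what a row does not reach only later rows make up. A row lasts 1/12 s, in which the tool goes at most 41.7 mm and 7.16 degrees, less where a joint would pass 70% of its speed; a pose out of reach is approached as far as the arm can. A call with a gripper value outside its range is refused whole. The fingers move at their own pace and stop on an object; the grip force is fixed at half the most. Time passes only in rows, so rows that repeat a pose let the fingers close. It gives the time, the measured TCP pose, the force and the opening at its end, in the units of the state.
- env.read_state(): the state, without advancing time (a new reading comes with each control period).
- optics.get_image(name): name is "scene" or "top" or "wrist"; returns a dict with "image" (384x512x3 uint8, red, green, blue), "fx", "fy", "cx", "cy" (pixels), "D" ([k1, k2, p1, p2, k3] as OpenCV has them; the pictures are not rectified), "extrinsics" (4x4, takes a point from camera to world coordinates). Camera axes: x right, y up, looking along -z (the intrinsics and any distortion apply to the point x, -y, -z); pixel columns grow to the right and rows downward; lengths in m; the calibration is good to about 2 mm. A picture is of the moment at which its call begins. There is no depth.
- env.sign_off(): hands the job in, once; it reports no verdict.
Trained networks look in the newest picture that a camera, given by its name, has taken for a name from the list of things; names that differ only in an ending like _2 or _b are one class to them, and where a whole thing is asked for, a point or a joint stands for the part that bears it (a point fixed in the world has none). Each returns a list of dicts, best first, with "conf" (0 to 1); they miss things now and then, are a little off and sometimes report something else, mostly with a low value. They report only what shows in the picture. A call takes as long as a camera call.
- finder.spot_in(target, camera): "location" ([x, y, z] in m, in world coordinates, good to about 4 mm: the middle of the surface that is visible of it).
- finder.tip_of(target, camera): "location" ([x, y, z] in m, in world coordinates, good to about 4 mm: a listed point, or the origin of a listed thing).
The state is a dict: "clock": time; "qpos": joint angles; "qd": joint speeds; "joint_torque": joint torques, N m; "ee_pos": TCP position; "tool_rot": TCP orientation; "force": force on the tool from outside, world axes, zero at the start; "torque": the same for the moment, N m; "width": opening from 0.0 (shut) to 1.0 (fully open).
Only numpy, scipy, OpenCV 4.12 (cv2) and the standard library are available. Lean on these libraries where they do the work, as an engineer would, in place of code of your own. Each camera call takes 0.05 s, during which the arm holds its last target.

TASK

Get the colony counter ready for the next plate: put the small dish from the aluminium block flat and centred on the light stage, then turn the tally dial's knob until its pointer reads zero. Next lift the carriage's release bar and, holding it up, slide the magnifier over the dish, letting go so that the bar drops into the notch nearest the dish; last, push the lamp lever fully to the rear to switch the lamp on. Do not disturb the other things on the bench.

Things in the scene. Friction and masses are not known exactly. Their poses are not given: they have to be found in the camera images.
- counter: The colony counter, a white box 240 mm (its x) by 420 mm (its y), top face 50 mm above the bench. Origin: centre of its underside on the bench; its z is up, its -x side is the front, roughly facing the robot. It is fixed, somewhat turned about z. All parts below on it keep to its axes.
- dish_center (a point): Centre, half-way up, of the small clear culture dish with an amber layer: a rigid closed disc 55 mm in diameter, 16 mm high, about 35 g, z up. It starts lying centred on an aluminium block (44 mm diameter, top 45 mm above the bench, foot 60 mm diameter and 8 mm high), left or right of the counter; the dish overhangs the block, so fingers may reach below its underside.
- stage_top (a point): Centre of the top of the light stage, a glass-topped round pedestal 46 mm in diameter, 85 mm above the bench (35 mm above the counter's top face), with a wider collar (68 mm) only 10 mm high at its foot. The dish belongs on it, flat and centred; its centre is then 8 mm above this point. The stage stands on the path of the lens, at a different place along the counter's y each time.
- dial_grip (a point): On the vertical axis of the tally dial's black bar knob at the right (-y) end of the counter, 78 mm above the bench. The bar is 46 mm long, 14 mm wide and 26 mm high (65 to 91 mm above the bench). The point's x axis points along the bar towards the pointer tip. A white line on the bar and a thin pointer show the pointer end. The white dial face is 92 mm in diameter and lies flat under it; its zero mark is the solid black wedge towards the counter's +x (rear).
- dial (a joint): Angle of the dial knob in rad: 0 when the pointer is on the zero mark, positive when it is turned anticlockwise from it seen from above. It turns freely past zero, range -1.0 to 2.2, with light friction (0.03 N m), and stays where it is left.
- lens (a point): Centre of the magnifier lens, a flat black ring 80 mm in outer diameter, 131 to 141 mm above the bench, carried by the carriage 100 mm in front (counter's -x) of the release bar.
- carriage (a joint): Travel of the lens carriage in m along its rail towards the counter's -y (to the right); 0 where it is parked at the left. The rack has notches at 0, 0.030, 0.060, 0.090, 0.120, 0.150 and 0.180. It slides lightly (0.5 N) while the release bar is held up, and is locked to within 3 mm while the bar is down.
- release_bar (a point): Middle of the release bar, a black round bar 12 mm thick and 50 mm long, lying along the counter's x, on a plunger above the carriage. 165 mm above the bench when down; beneath it the carriage is 122 mm high beside the bar, and the lens arm at most 143 mm, in front of the bar. It moves with the carriage.
- release (a joint): Lift of the release bar in m: 0 down in a notch, 0.022 fully up. A spring and its weight press it down with 3 to 5 N; the carriage is free once it is lifted by 0.016 or more. Let go within about 10 mm of a notch it drops in and draws the carriage to within 3 mm of that notch.
- lamp (a joint): Lamp lever, in rad: 0 leaning to the front (off), about 1.0 leaning to the rear (on). It swings towards the counter's +x and stays where it is left.
- lamp_tip (a point): Centre of the ball (26 mm diameter) at the tip of the lamp lever, a short black toggle lever on a grey base (70 mm along x, 50 mm along y, top 76 mm above the bench) at the left front corner of the counter. The lever swings about an axis along the counter's y, 73 mm above the bench and 45 mm from the ball's centre; pushing the ball to the rear takes about 1.5 N.
- jar: Bystander: round jar, 52 mm diameter, 75 mm high, beside the counter on the side without the dish. Origin under its centre, as for all bystanders.
- tipbox: Bystander: grey pipette tip box, 85 x 120 x 66 mm.
- beaker: Bystander: beaker, 70 mm diameter, 90 mm high.
- dishes: Bystander: pile of three larger dishes, 90 mm diameter, 45 mm high in all, behind the counter.
- marker: Bystander: marker pen lying along the front edge of the counter's top face, near the dial, 140 mm long, 12 mm thick.
- timer: Bystander: small grey timer, 36 x 46 x 14 mm, lying on the front of the counter's top face.
- buffer: Bystander: bottle, 64 mm diameter, 130 mm high, behind the counter.
- dish: The same dish as a body; origin at the centre of its underside, 8 mm below dish_center.

How it is judged:
By the outcome, as a careful person would: the job done as asked, in the order asked, and still so for the second after the job is handed in, with the robot touching nothing.
It also fails if it takes over 72 s, if anything falls off the work surface, if the arm or the gripper's body presses on something with over 40 N, if the wrist force passes 120 N, or if a joint passes its speed limit or range.

## Working session

There is one attempt and no reset: what is moved stays moved. The work goes in short steps, Python scripts to look and compute and a tool call to move; the robot and the scene stay as the last step left them, time stands still between calls to the robot, and variables do not carry over. Pictures are saved under pics/ and viewed, and the job is handed in when it is done.

Besides the shell and the picture viewer there is one more tool, called after "Emit:" as name(argument=value, ...), one argument or row to a line, values as JSON. servo_tool: Moves the arm, as the interface text tells. Its arguments: {"type":"object","properties":{"dp":{"type":"array"},"rotation":{"type":"array"},"hand":{"type":"array"}},"required":["dp","rotation","hand"]}

```bash
mkdir -p pics; ls; python3 - <<'E'
from bench import env, optics, finder
import cv2
s=env.read_state()
print({k:s[k] for k in("clock","ee_pos","tool_rot","width","force")})
for c in("scene","top","wrist"):
    d=optics.get_image(c); cv2.imwrite(f"pics/{c}0.png",d["image"][:,:,::-1]); print(c,d["fx"],d["cx"],d["cy"],d["D"],d["extrinsics"])
for n in["counter","dish_center","stage_top","dial_grip","lens","release_bar","lamp_tip","jar","tipbox","beaker","dishes","marker","timer","buffer"]:
    for c in("scene","top"):
        r=finder.tip_of(n,c); print(n,c,[( [round(float(v),4) for v in q["location"]],round(q["conf"],2)) for q in r[:2]])
print(env.read_state()["clock"])
E
```

```text
pics
{'clock': 0.0, 'ee_pos': array([ 0.16306619, -0.55082385,  0.18073323]), 'tool_rot': array([-1.79901946e+02, -3.14433730e-03,  1.64869899e+01]), 'width': 0.9996152366542337, 'force': array([-0.38214555, -1.10009963, -0.10838787])}
scene 424.2470353559836 262.33361473523547 194.59368257784047 [-0.09769475  0.          0.          0.          0.        ] [[ 0.56271477 -0.63079933  0.53426987  1.21491406]
 [ 0.82659204  0.42163724 -0.37278364 -0.43287132]
 [ 0.0098836   0.65139408  0.75867521  0.98415811]
 [ 0.          0.          0.          1.        ]]
top 368.0098241166717 258.59810876449274 185.7005193389445 [-0.00374994  0.          0.          0.          0.        ] [[ 0.02019379  0.98629236 -0.16376688  0.42854277]
 [-0.99976223  0.01857233 -0.01142625 -0.01615474]
 [-0.00822809  0.16395868  0.98643289  1.0369717 ]
 [ 0.          0.          0.          1.        ]]
wrist 269.8221038096204 250.44182304540766 196.17001249650087 [-0.04710616  0.          0.          0.          0.        ] [[ 2.85067995e-01  9.25589995e-01  2.49036945e-01  2.33207743e-01]
 [-9.58507297e-01 
[... 1081 characters left out ...]
 -0.3726, 0.0565], 0.68), ([0.4946, 0.4071, 0.0021], 0.66)]
tipbox scene [([0.6627, 0.3736, -0.0042], 0.66)]
tipbox top [([0.6637, 0.377, -0.0009], 0.88)]
beaker scene [([0.6715, -0.398, 0.0001], 0.6)]
beaker top [([0.6697, -0.3991, -0.0007], 0.71), ([0.7583, -0.2007, 0.0013], 0.24)]
dishes scene [([0.7609, -0.1993, 0.0007], 0.85)]
dishes top [([0.7595, -0.1976, 0.0004], 0.83)]
marker scene [([0.4566, -0.0944, 0.0514], 0.63), ([0.4852, -0.3758, 0.0442], 0.25)]
marker top [([0.4572, -0.0974, 0.0496], 0.59)]
timer scene [([0.4622, 0.0724, 0.0534], 0.43)]
timer top [([0.4619, 0.0787, 0.0502], 0.61)]
buffer scene [([0.7625, 0.131, 0.0002], 0.64)]
buffer top [([0.764, 0.133, -0.0026], 0.67)]
1.55
```

View pics/scene0.png

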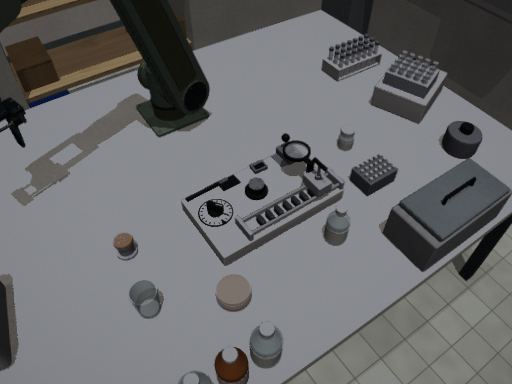

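View pics/top0.png

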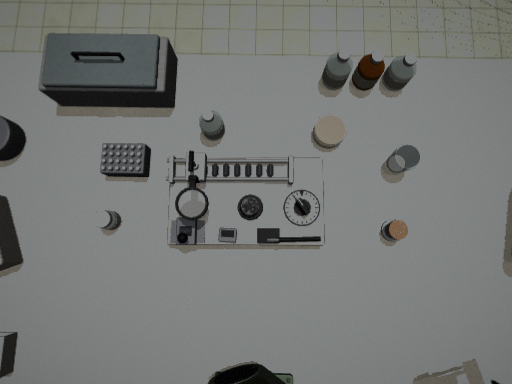

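View pics/wrist0.png

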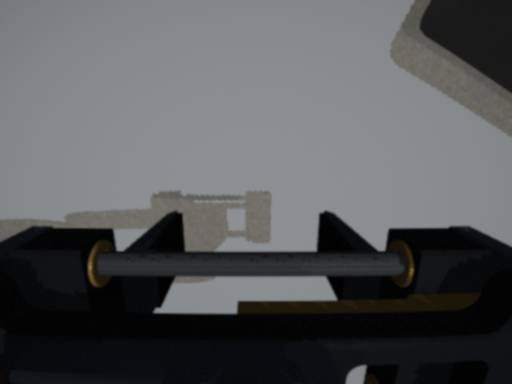

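```bash
cat >h.py <<'E'
from bench import env, optics, finder
import numpy as np, cv2
from scipy.spatial.transform import Rotation as R
def und(d,uv,z):
    K=np.array([[d["fx"],0,d["cx"]],[0,d["fy"],d["cy"]],[0,0,1]])
    p=cv2.undistortPoints(np.array(uv,float).reshape(-1,1,2),K,np.array(d["D"])).reshape(-1,2)
    E=np.array(d["extrinsics"]); v=np.c_[p[:,0],-p[:,1],-np.ones(len(p))]@E[:3,:3].T
    o=E[:3,3]; return o+v*((z-o[2])/v[:,2])[:,None]
def proj(d,P):
    K=np.array([[d["fx"],0,d["cx"]],[0,d["fy"],d["cy"]],[0,0,1]])
    E=np.array(d["extrinsics"]); q=(np.atleast_2d(P)-E[:3,3])@E[:3,:3]
    q=q*[1,-1,-1]
    return cv2.projectPoints(q,np.zeros(3),np.zeros(3),K,np.array(d["D"]))[0].reshape(-1,2)
def tip(n,c,k=2): 
    return [([round(float(v),4) for v in q["location"]],round(q["conf"],2)) for q in finder.tip_of(n,c)[:k]]
def crop(d,name,x0,x1,y0,y1,s):
    cv2.imwrite("pics/"+name,cv2.resize(d["image"][y0:y1,x0:x1,::-1],None,fx=s,fy=s,interpolation=cv2.INTER_CUBIC))
def st():
    s=env.read_state(); print("t",round(s["clock"],2),"p",np.round(s["ee_pos"],4),"r",np.round(s["tool_rot"],2),"w",round(s["width"],3),"F",np.round(s["force"],1)); return s
E
python3 - <<'E'
from h import *
d=optics.get_image("top"); crop(d,"topc.png",150,340,140,260,4)
d=optics.get_image("scene"); crop(d,"scenec.png",170,360,120,270,4)
E
```

```text
(no output)
```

View pics/topc.png

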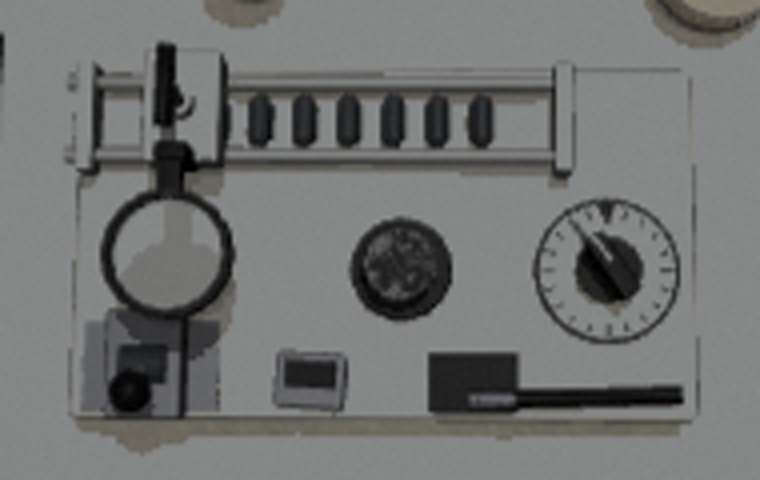

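View pics/scenec.png

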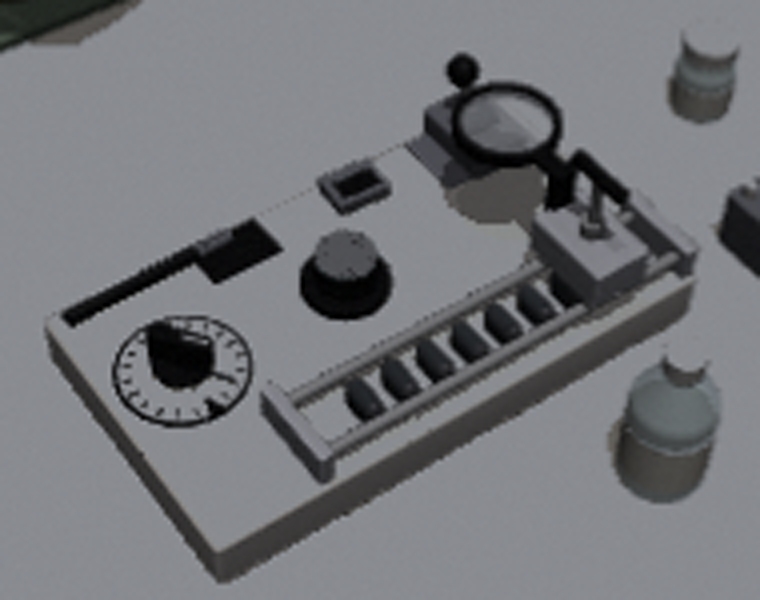

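```bash
python3 - <<'E'
from h import *
d=optics.get_image("top")
f=lambda x,y:((x+.5)/4-.5+150,(y+.5)/4-.5+140)
for n,x,y,z in [("BL",70,415,.05),("BR",697,418,.05),("TR",690,70,.05),("stage",401,258,.085),("dialface",608,271,.055),("wedge",607,210,.055),("ptr",572,220,.065),("knobtop",609,268,.085),("lens",167,252,.141),("bartop",165,44,.171),("barbot",163,125,.171),("ball",130,388,.115),("railL",95,160,.06),("railR",560,163,.06)]:
    print(n,np.round(und(d,[f(x,y)],z)[0],4))
crop(d,"dishtop.png",370,430,200,260,8)
d2=optics.get_image("scene"); crop(d2,"dishsc.png",95,165,215,275,8)
print(proj(d,[.4855,-.3745,.061]),proj(d2,[.4855,-.3745,.061]))
for z in(.057,): print(und(d,[(397,229)],.061))
for c in("top","scene"):
  for n in("dish_center","dish","dial_grip","release_bar","lamp_tip","lens"): print(n,c,tip(n,c,3),[np.round(q["location"],4) for q in finder.spot_in(n,c)[:1]])
E
```

```text
BL [0.4326 0.2351 0.05  ]
BR [ 0.439  -0.1806  0.05  ]
TR [ 0.6754 -0.1778  0.05  ]
stage [0.5376 0.0166 0.085 ]
dialface [ 0.5349 -0.1211  0.055 ]
wedge [ 0.5762 -0.1204  0.055 ]
ptr [ 0.5675 -0.096   0.065 ]
knobtop [ 0.5337 -0.1185  0.085 ]
lens [0.5321 0.1583 0.141 ]
bartop [0.6555 0.16   0.171 ]
barbot [0.6054 0.1587 0.171 ]
ball [0.4496 0.1821 0.115 ]
railL [0.6031 0.2259 0.06  ]
railR [ 0.6069 -0.0882  0.06  ]
[[398.2129261  227.68591264]] [[122.34199263 238.55770588]]
[[ 0.48199555 -0.37117384  0.061     ]]
dish_center top [([0.4855, -0.3724, 0.0551], 0.8), ([0.4928, 0.4077, 0.001], 0.66)] [array([ 0.4875, -0.3664,  0.0617])]
dish top [([0.4805, -0.3798, 0.0461], 0.85), ([0.4914, 0.4073, 0.0024], 0.51)] [array([ 0.4813, -0.3756,  0.0643])]
dial_grip top [([0.5383, -0.1184, 0.0796], 0.67)] [array([ 0.538 , -0.1178,  0.0707])]
release_bar top [([0.6313, 0.1596, 0.1674], 0.54)] []
lamp_tip top [([0.4507, 0.1817, 0.1172], 0.49)] [array([0.4521, 0.1767, 0.1222])]
lens top [([0.4915, 0.4056, 0.0], 0.71), ([0.5307, 0.1601, 0.1368], 0.57)] [array([0.5582, 0.159 , 0.1427])]
dish_center scene [([0.4806, -0.3802, 0.0508], 0.58)] [array([ 0.4904, -0.3744,  0.0594])]
dish scene [([0.4847, -0.3727, 0.046], 0.8)] [array([ 0.4906, -0.3772,  0.0623])]
dial_grip scene [([0.5379, -0.1204, 0.0812], 0.8), ([0.7654, -0.1983, -0.0014], 0.72), ([0.4548, -0.0981, 0.0523], 0.63)] [array([ 0.5455, -0.1238,  0.0812])]
release_bar scene [([0.6311, 0.1608, 0.1671], 0.54)] []
lamp_tip scene [([0.4525, 0.1852, 0.1157], 0.41)] [array([ 0.4887, -0.3782,  0.0605])]
lens scene [([0.5356, 0.158, 0.1336], 0.8)] [array([ 0.5427, -0.1265,  0.0771])]
```

View pics/dishtop.png

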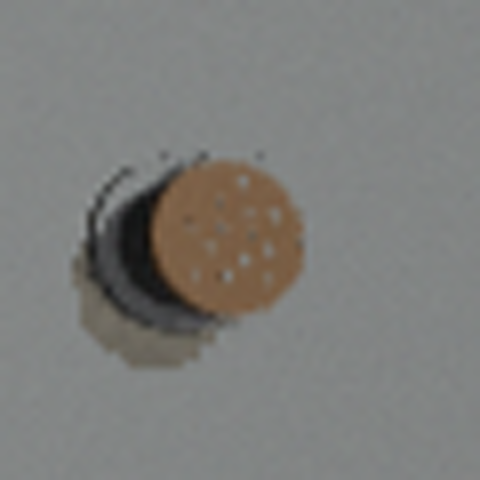

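View pics/dishsc.png

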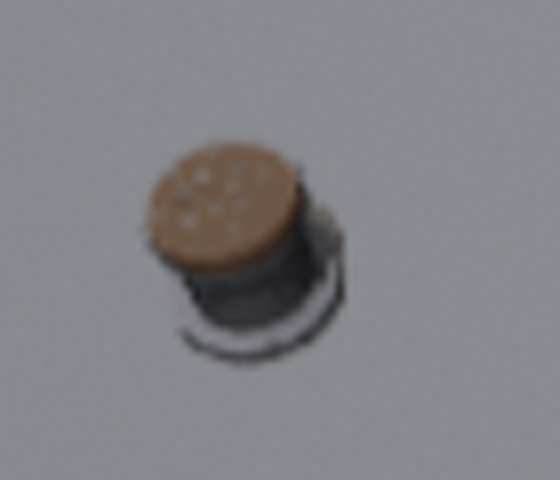

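```bash
cat >>h.py <<'E'
def go(x,y,z,yaw):
    s=st(); A=R.from_euler("xyz",s["tool_rot"],degrees=True)
    T=R.from_euler("xyz",[180,0,yaw],degrees=True)
    print("dp",np.round(A.inv().apply(np.array([x,y,z])-s["ee_pos"])*1000,1),"rot",np.round((A.inv()*T).as_rotvec(degrees=True),2))
E
python3 - <<'E'
from h import *
d=optics.get_image("top");d2=optics.get_image("scene")
for z in(.053,.057,.061): print(z,und(d,[(398.06,229.4)],z)[0],und(d2,[(122.6,240.1)],z)[0])
go(.4835,-.374,.13,.75)
E
```

```text
0.053 [ 0.48143267 -0.37684506  0.053     ] [ 0.48427146 -0.37534292  0.053     ]
0.057 [ 0.48121766 -0.3753788   0.057     ] [ 0.4874101  -0.37559005  0.057     ]
0.061 [ 0.48100266 -0.37391254  0.061     ] [ 0.49054874 -0.37583717  0.061     ]
t 3.05 p [ 0.1632 -0.5514  0.1816] r [179.99  -0.    16.49] w 0.998 F [ 0.1 -0.4 -0.9]
dp [357.5 -79.2  51.6] rot [ 1.000e-02 -0.000e+00  1.574e+01]
```

Emit:
servo_tool(
  dp=[
    [357.5,-79,51],
    [357.5,-79,51],
    [357.5,-79,51],
    [357.5,-79,51],
    [357.5,-79,51],
  ],
  rotation=[
    [0,0,15.74],
    [0,0,15.74],
    [0,0,15.74],
    [0,0,15.74],
    [0,0,15.74],
  ],
  hand=[1,1,1,1,1],
)

```text
clock: 3.47
ee_pos: [0.3403, -0.4533, 0.1535]
tool_rot: [180.0, -0.0, 0.7]
force: [0.1, -0.4, -0.5]
width: 1.003
```

```bash
python3 - <<'E'
from h import *
go(.4835,-.374,.13,.75)
E
```

```text
t 3.47 p [ 0.3403 -0.4533  0.1535] r [ 1.7997e+02 -2.0000e-02  7.1000e-01] w 1.003 F [ 0.1 -0.4 -0.5]
dp [144.1 -77.5  23.5] rot [ 0.03 -0.02 -0.04]
```

Emit:
servo_tool(
  dp=[
    [140,-75,23],
    [140,-75,23],
    [140,-75,23],
    [140,-75,23],
    [140,-75,23],
  ],
  rotation=[
    [0,0,0],
    [0,0,0],
    [0,0,0],
    [0,0,0],
    [0,0,0],
  ],
  hand=[1,1,1,1,1],
)

```text
clock: 3.88
ee_pos: [0.483, -0.3737, 0.1292]
tool_rot: [-179.9, -0.1, 1.1]
force: [-0.8, -0.3, 0.0]
width: 0.997
```

```bash
python3 - <<'E'
from h import *
st()
d=optics.get_image("wrist"); crop(d,"w1.png",0,512,0,384,1.5)
for n in("dish_center","dish"): print(n,tip(n,"wrist",3))
print(proj(d,[[.4835,-.374,.061],[.4835+.0275,-.374,.061],[.4835,-.374+.0275,.061],[.4835,-.374-.0275,.061]]))
go(.4835,-.374,.13,.75)
E
```

```text
t 3.88 p [ 0.483  -0.3737  0.1292] r [-1.7987e+02 -1.0000e-01  1.0600e+00] w 0.997 F [-0.8 -0.3  0. ]
dish_center [([0.4837, -0.3762, 0.0523], 0.68)]
dish [([0.4835, -0.3776, 0.0443], 0.9)]
[[249.36285544 195.91245026]
 [249.87132919 169.74203932]
 [222.95678047 195.40286753]
 [275.74895151 196.42186108]]
t 4.03 p [ 0.4778 -0.3773  0.1304] r [1.7999e+02 5.0000e-02 8.1000e-01] w 0.998 F [ 0.3 -0.6 -0.6]
dp [ 5.7 -3.2  0.4] rot [0.01 0.05 0.06]
```

View pics/w1.png

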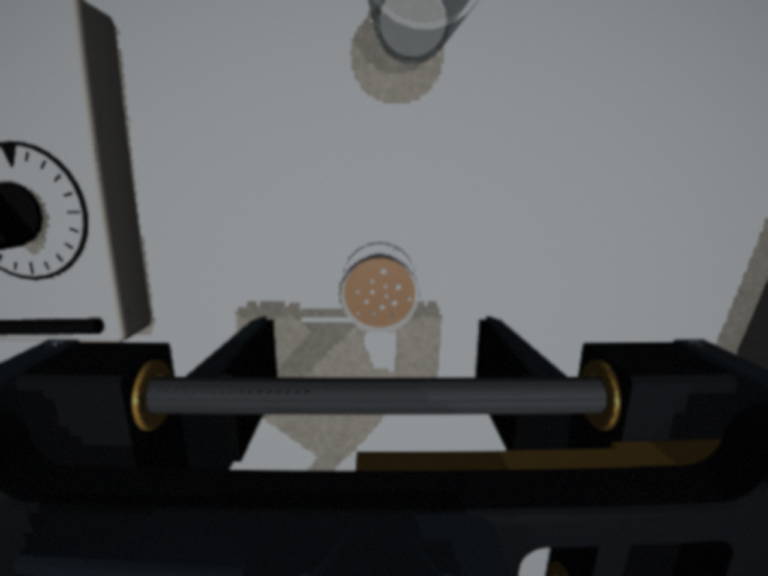

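```bash
python3 - <<'E'
from h import *
d=optics.get_image("wrist"); im=d["image"].astype(int)
m=((im[:,:,0]-im[:,:,2])>40); m[215:]=0; m[:150]=0; m[:,:200]=0;m[:,300:]=0
c=cv2.minEnclosingCircle(cv2.findNonZero(m.astype(np.uint8))); print(c, und(d,[c[0]],.058),und(d,[c[0]],.053))
for n in("dish_center","dish"): print(n,tip(n,"wrist",3))
go(.4843,-.376,.036,.75)
E
```

```text
((249.0853729248047, 189.256103515625), 22.32420539855957) [[ 0.48430347 -0.37740478  0.058     ]] [[ 0.48309198 -0.37740589  0.053     ]]
dish_center [([0.4815, -0.3767, 0.0526], 0.65)]
dish [([0.4849, -0.3774, 0.0419], 0.67), ([0.48, -0.3725, 0.0524], 0.41)]
t 4.18 p [ 0.4769 -0.3783  0.131 ] r [179.97  -0.     0.66] w 1.0 F [ 0.2 -0.2  0.1]
dp [ 7.4 -2.3 95. ] rot [ 0.03 -0.   -0.09]
```

Emit:
servo_tool(
  dp=[
    [7,-1.3,15],
    [7,-1.3,50],
    [7,-1.3,80],
    [7,-1.3,95],
    [7,-1.3,95],
  ],
  rotation=[
    [0,0,0],
    [0,0,0],
    [0,0,0],
    [0,0,0],
    [0,0,0],
  ],
  hand=[1,1,1,1,1],
)

```text
clock: 4.6
ee_pos: [0.4815, -0.3751, 0.032]
tool_rot: [-179.7, 0.4, 0.6]
force: [0.1, 0.4, -0.4]
width: 1.0
```

```bash
python3 - <<'E'
from h import *
d=optics.get_image("wrist"); crop(d,"w2.png",100,412,150,384,2.4)
go(.484,-.377,.036,.75)
E
```

```text
t 4.65 p [ 0.4831 -0.3761  0.0343] r [-1.7988e+02  1.6000e-01  6.5000e-01] w 0.999 F [-0.2  0.5  0.6]
dp [ 0.9  0.9 -1.7] rot [-0.12  0.16 -0.1 ]
```

View pics/w2.png

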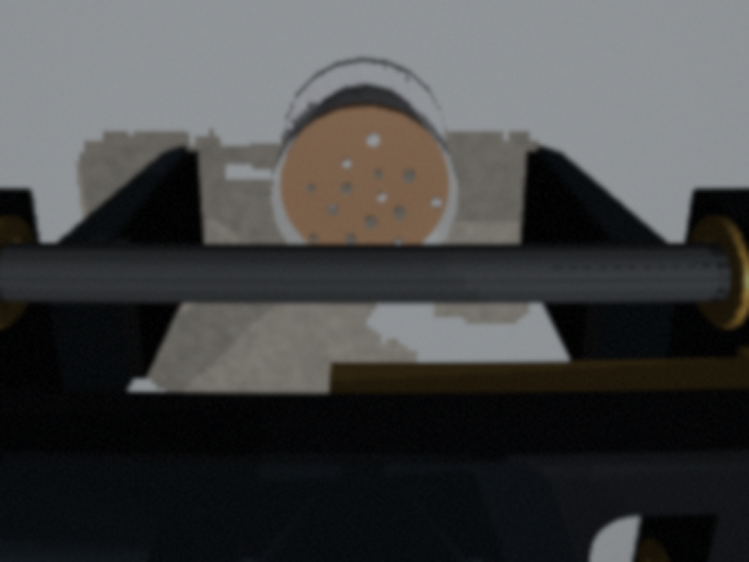

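Emit:
servo_tool(
  dp=[
    [0,0,0],
    [0,0,0],
    [0,0,0],
    [0,0,0],
    [0,0,0],
  ],
  rotation=[
    [0,0,0],
    [0,0,0],
    [0,0,0],
    [0,0,0],
    [0,0,0],
  ],
  hand=[-1,-1,-1,-1,-1],
)

```text
clock: 5.07
ee_pos: [0.4853, -0.3764, 0.0366]
tool_rot: [179.9, -0.1, 0.7]
force: [-0.1, 0.3, -0.3]
width: 0.669
```

Emit:
servo_tool(
  dp=[
    [0,0,0],
    [0,0,0],
    [0,0,0],
    [0,0,0],
  ],
  rotation=[
    [0,0,0],
    [0,0,0],
    [0,0,0],
    [0,0,0],
  ],
  hand=[-1,-1,-1,-1],
)

```text
clock: 5.4
ee_pos: [0.485, -0.376, 0.0356]
tool_rot: [180.0, 0.0, 0.8]
force: [-0.5, 0.1, -0.8]
width: 0.369
```

```bash
python3 - <<'E'
from h import *
st()
d=optics.get_image("wrist"); crop(d,"w3.png",100,412,150,384,2.4)
d=optics.get_image("scene"); crop(d,"s3.png",60,200,180,300,5)
st()
E
```

```text
t 5.4 p [ 0.485  -0.376   0.0356] r [180.     0.     0.76] w 0.369 F [-0.5  0.1 -0.8]
t 5.5 p [ 0.4849 -0.376   0.0355] r [1.8e+02 1.0e-02 7.5e-01] w 0.29 F [-0.8  0.4  0.2]
```

View pics/w3.png

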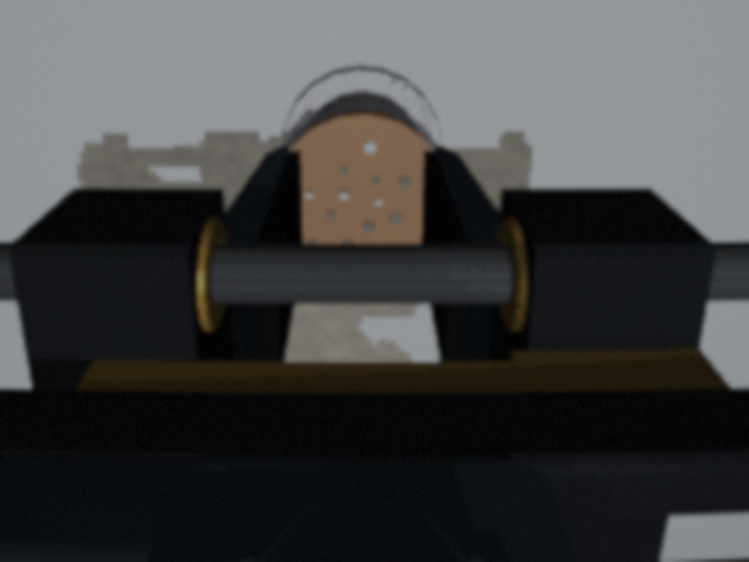

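View pics/s3.png

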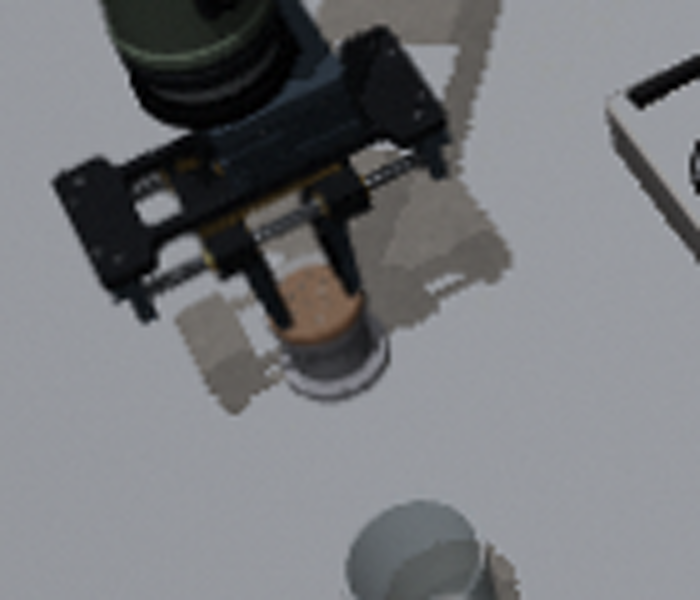

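```bash
python3 - <<'E'
from h import *
s=st()
d=optics.get_image("wrist"); 
p=s["ee_pos"]
f=lambda a:np.round((a-[100,150])*2.4,0).tolist()
for w in(.014,):
  for z in(0.0355,.045,.055,.065,.075):
    print(z,f(proj(d,[[p[0]+.016,p[1]+w,z],[p[0]+.016,p[1]-w,z],[p[0]-.016,p[1]+w,z]])))
crop(d,"w4.png",100,412,150,384,2.4)
d=optics.get_image("scene"); print((proj(d,[p,[p[0],p[1]+.014,p[2]],[p[0],p[1]-.014,p[2]]])-[60,180])*5)
print(d["extrinsics"][:3,3])
E
```

```text
t 5.5 p [ 0.4849 -0.376   0.0355] r [1.8e+02 1.0e-02 7.5e-01] w 0.29 F [-0.8  0.4  0.2]
0.0355 [[314.0, 118.0], [400.0, 119.0], [315.0, 208.0]]
0.045 [[312.0, 126.0], [402.0, 127.0], [313.0, 220.0]]
0.055 [[310.0, 135.0], [404.0, 137.0], [310.0, 234.0]]
0.065 [[307.0, 146.0], [406.0, 147.0], [308.0, 249.0]]
0.075 [[304.0, 157.0], [409.0, 159.0], [305.0, 265.0]]
[[320.14176129 320.34296757]
 [344.07836041 308.52477379]
 [296.05140328 332.24043053]]
[ 1.21491406 -0.43287132  0.98415811]
```

View pics/w4.png

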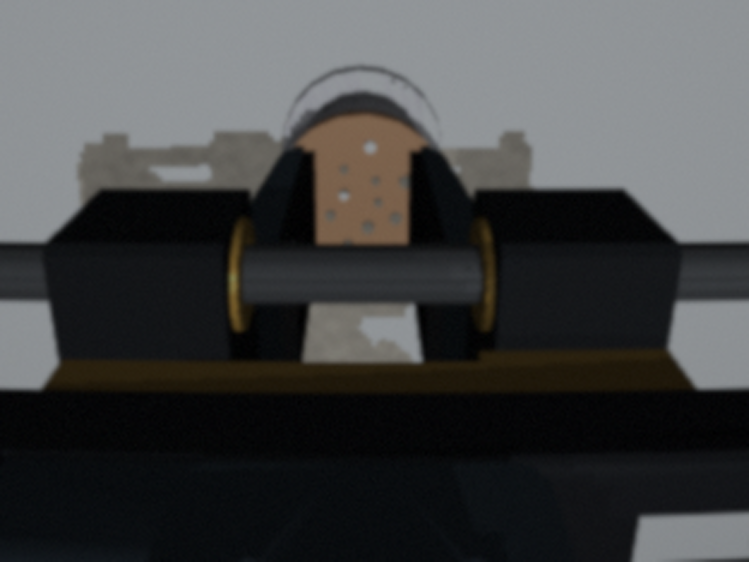

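```bash
python3 - <<'E'
from h import *
s=st();p=s["ee_pos"]
d=optics.get_image("scene")
crop(d,"s4.png",80,170,200,270,8)
f=lambda a:np.round((a-[80,200]+.5)*8,0).tolist()
w=s["width"]*.0455
for z in(.0355,.05,.06,.07):print(z,f(proj(d,[[p[0]+dx,p[1]+k*w,z] for k in(-1,1) for dx in(.016,-.016)])))
print(w)
E
```

```text
t 5.6 p [ 0.4849 -0.376   0.0355] r [180.     0.     0.75] w 0.197 F [-0.   0.3  0.2]
0.0355 [[350.0, 402.0], [314.0, 336.0], [399.0, 378.0], [363.0, 312.0]]
0.05 [[339.0, 378.0], [303.0, 311.0], [389.0, 353.0], [352.0, 287.0]]
0.06 [[332.0, 361.0], [295.0, 294.0], [382.0, 336.0], [345.0, 270.0]]
0.07 [[324.0, 344.0], [288.0, 277.0], [375.0, 319.0], [338.0, 253.0]]
0.008958914844390575
```

View pics/s4.png

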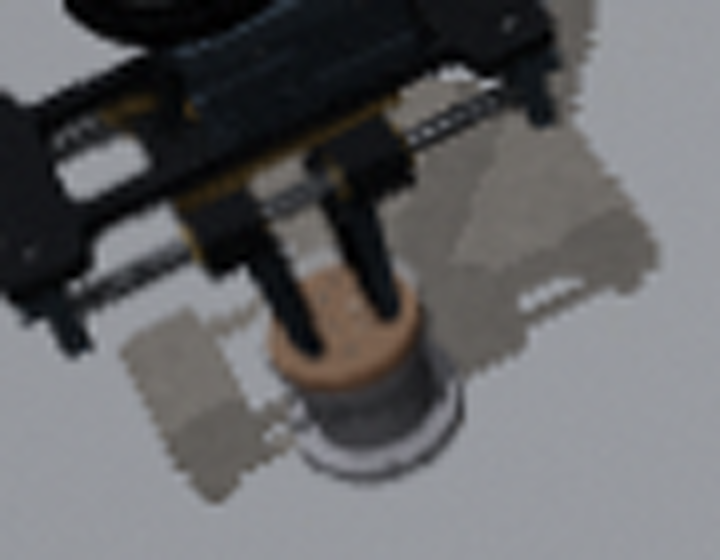

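The fingertips show about 30 mm higher in both camera views (z ≈ 0.066) than the reported TCP of 0.0355, so the fingers closed above the dish. I'll reopen them, lower using the pictures, and check again.

Emit:
servo_tool(
  dp=[
    [0,0,0],
    [0,0,0],
    [0,0,0],
    [0,0,0],
    [0,0,0],
  ],
  rotation=[
    [0,0,0],
    [0,0,0],
    [0,0,0],
    [0,0,0],
    [0,0,0],
  ],
  hand=[1,1,1,1,1],
)

```text
clock: 6.07
ee_pos: [0.485, -0.3761, 0.0356]
tool_rot: [180.0, -0.0, 0.7]
force: [0.2, 0.2, 0.2]
width: 0.486
```

Emit:
servo_tool(
  dp=[
    [0,0,0],
    [0,0,0],
    [0,0,0],
    [0,0,0],
    [0,0,0],
  ],
  rotation=[
    [0,0,0],
    [0,0,0],
    [0,0,0],
    [0,0,0],
    [0,0,0],
  ],
  hand=[1,1,1,1,1],
)

```text
clock: 6.48
ee_pos: [0.4849, -0.3761, 0.0356]
tool_rot: [180.0, 0.0, 0.7]
force: [0.1, -0.7, 0.7]
width: 0.855
```

```bash
python3 - <<'E'
from h import *
s=st();p=s["ee_pos"]
d=optics.get_image("wrist"); crop(d,"w5.png",100,412,150,384,2.4)
f=lambda a:np.round((a-[100,150]+.5)*2.4,0).tolist()
w=s["width"]*.0455
for z in(0.0355,.055,.065,.075):
    print(z,f(proj(d,[[p[0]+.016,p[1]+w,z],[p[0]+.016,p[1]-w,z]])))
E
```

```text
t 6.48 p [ 0.4849 -0.3761  0.0356] r [179.99   0.     0.75] w 0.855 F [ 0.1 -0.7  0.7]
0.0355 [[239.0, 118.0], [477.0, 121.0]]
0.055 [[227.0, 135.0], [489.0, 139.0]]
0.065 [[220.0, 146.0], [496.0, 149.0]]
0.075 [[212.0, 157.0], [503.0, 161.0]]
```

View pics/w5.png

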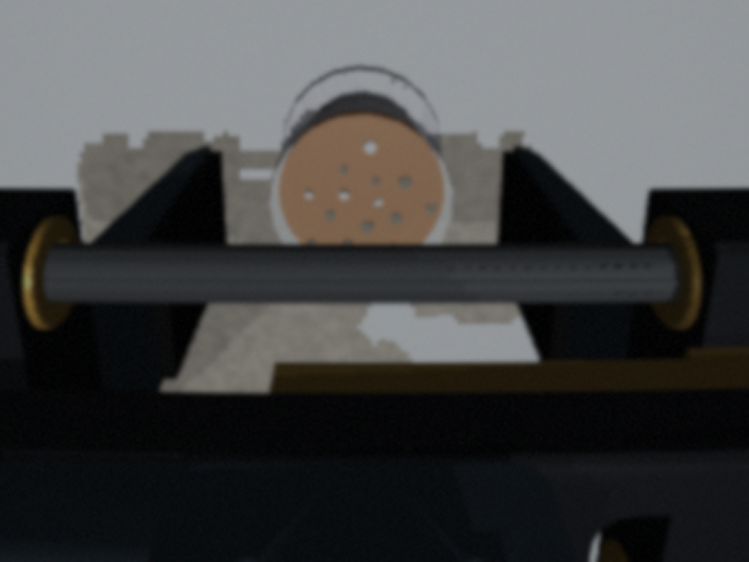

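Emit:
servo_tool(
  dp=[
    [0,0,10],
    [0,0,20],
    [0,0,28],
    [0,0,30],
    [0,0,30],
  ],
  rotation=[
    [0,0,0],
    [0,0,0],
    [0,0,0],
    [0,0,0],
    [0,0,0],
  ],
  hand=[1,1,1,1,1],
)

```text
clock: 6.95
ee_pos: [0.4841, -0.3754, 0.004]
tool_rot: [-179.9, 0.1, 0.8]
force: [-0.3, -0.3, 0.3]
width: 1.0
```

Emit:
servo_tool(
  dp=[
    [0,0,0],
    [0,0,0],
    [0,0,0],
    [0,0,0],
    [0,0,0],
  ],
  rotation=[
    [0,0,0],
    [0,0,0],
    [0,0,0],
    [0,0,0],
    [0,0,0],
  ],
  hand=[-1,-1,-1,-1,-1],
)

```text
clock: 7.37
ee_pos: [0.4851, -0.3762, 0.006]
tool_rot: [180.0, -0.0, 0.8]
force: [0.1, 0.4, -0.0]
width: 0.668
```

Emit:
servo_tool(
  dp=[
    [0,0,0],
    [0,0,0],
    [0,0,0],
    [0,0,0],
    [0,0,0],
  ],
  rotation=[
    [0,0,0],
    [0,0,0],
    [0,0,0],
    [0,0,0],
    [0,0,0],
  ],
  hand=[-1,-1,-1,-1,-1],
)

```text
clock: 7.78
ee_pos: [0.4851, -0.3762, 0.0059]
tool_rot: [180.0, -0.0, 0.7]
force: [-0.2, 0.5, 2.3]
width: 0.59
```

```bash
python3 - <<'E'
from h import *
s=st()
d=optics.get_image("wrist"); crop(d,"w6.png",100,412,150,384,2.4)
d=optics.get_image("scene");crop(d,"s6.png",80,170,200,270,8)
E
```

```text
t 7.78 p [ 0.4851 -0.3762  0.0059] r [ 1.7998e+02 -2.0000e-02  7.5000e-01] w 0.59 F [-0.2  0.5  2.3]
```

View pics/w6.png

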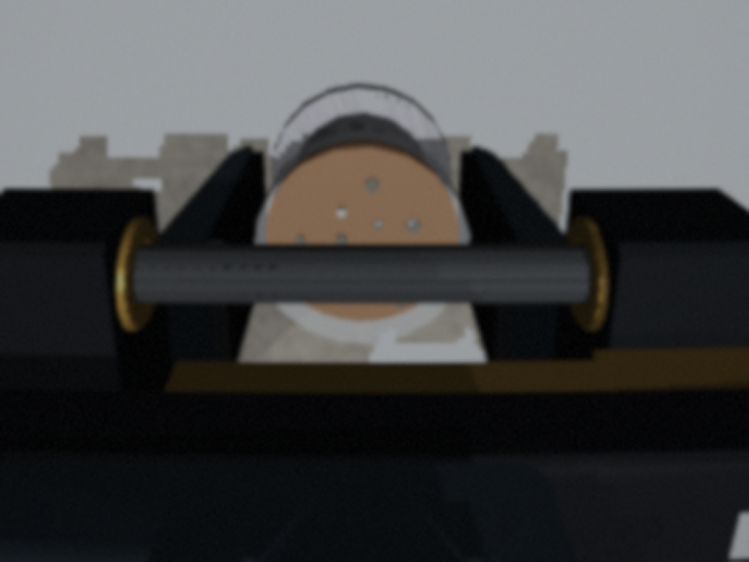

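View pics/s6.png

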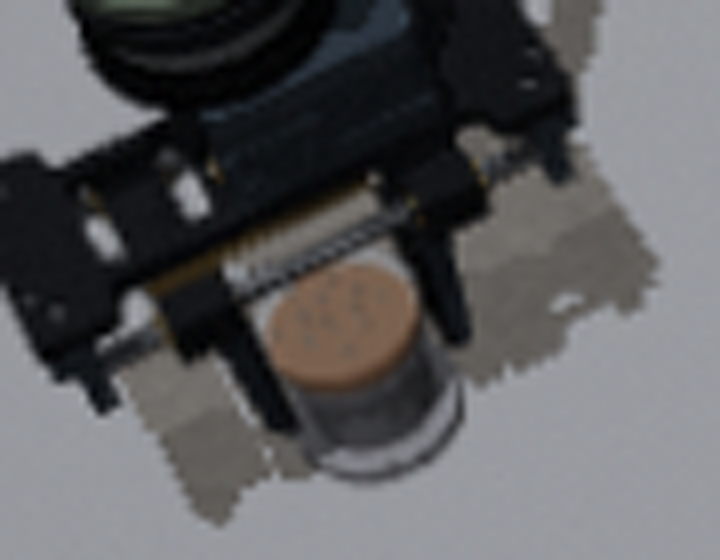

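Emit:
servo_tool(
  dp=[
    [0,0,-10],
    [0,0,-45],
    [0,0,-85],
    [0,0,-110],
    [0,0,-110],
  ],
  rotation=[
    [0,0,0],
    [0,0,0],
    [0,0,0],
    [0,0,0],
    [0,0,0],
  ],
  hand=[-1,-1,-1,-1,-1],
)

```text
clock: 8.3
ee_pos: [0.4882, -0.3786, 0.1227]
tool_rot: [179.5, -0.6, 0.7]
force: [1.1, -0.4, 0.7]
width: 0.594
```

Emit:
servo_tool(
  dp=[
    [5,-40,0],
    [15,-80,0],
    [25,-120,0],
    [35,-160,0],
    [45,-200,0],
  ],
  rotation=[
    [0,0,0],
    [0,0,0],
    [0,0,0],
    [0,0,0],
    [0,0,0],
  ],
  hand=[-1,-1,-1,-1,-1],
)

```text
clock: 8.72
ee_pos: [0.5269, -0.1736, 0.1154]
tool_rot: [-180.0, 0.0, 0.7]
force: [1.2, 0.8, -0.4]
width: 0.597
```

Emit:
servo_tool(
  dp=[
    [0,-40,0],
    [0,-80,0],
    [0,-120,0],
    [0,-150,0],
    [0,-150,0],
  ],
  rotation=[
    [0,0,0],
    [0,0,0],
    [0,0,0],
    [0,0,0],
    [0,0,0],
  ],
  hand=[-1,-1,-1,-1,-1],
)

```text
clock: 9.13
ee_pos: [0.5244, -0.0205, 0.1153]
tool_rot: [-179.9, 0.1, 1.0]
force: [0.7, 0.9, -0.3]
width: 0.596
```

```bash
python3 - <<'E'
from h import *
s=st()
d=optics.get_image("wrist"); crop(d,"w7.png",0,512,0,384,1.5)
d=optics.get_image("top");crop(d,"t7.png",150,340,140,260,4)
print("stage",tip("stage_top","wrist"),tip("stage_top","top"))
print("dish",tip("dish_center","wrist"),tip("dish_center","top"),tip("dish_center","scene"))
st()
E
```

```text
t 9.13 p [ 0.5244 -0.0205  0.1153] r [-1.7987e+02  7.0000e-02  1.0400e+00] w 0.596 F [ 0.7  0.9 -0.3]
stage [([0.5376, 0.0185, 0.0871], 0.89)] []
dish [([0.5227, -0.0218, 0.1652], 0.8)] [] [([0.4828, -0.3773, 0.0523], 0.6)]
t 9.48 p [ 0.5253 -0.0267  0.1155] r [1.7999e+02 1.0000e-02 6.4000e-01] w 0.594 F [-0.4 -0.1 -0.7]
```

View pics/w7.png

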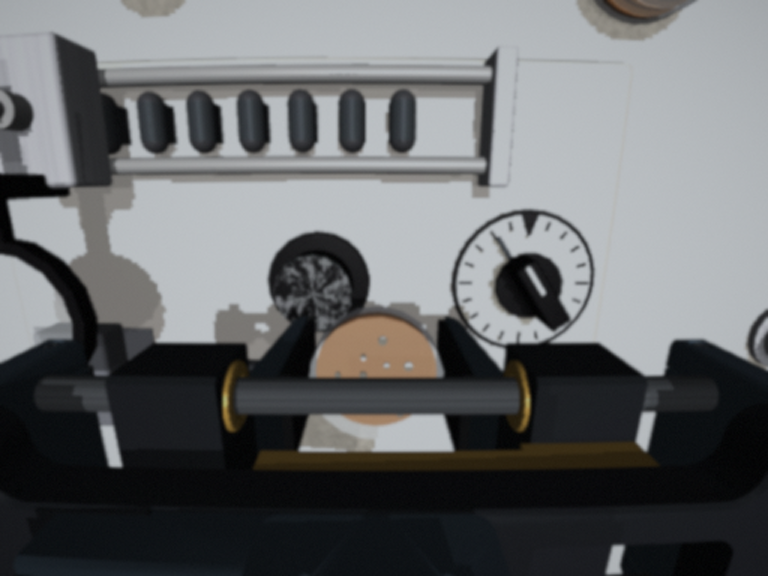

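View pics/t7.png

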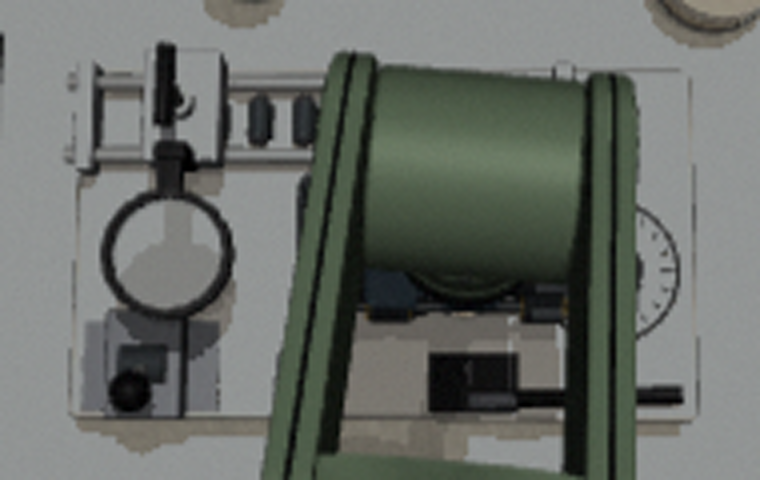

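```bash
python3 - <<'E'
from h import *
s=st()
d=optics.get_image("wrist"); crop(d,"w8.png",130,430,110,300,2.6)
print(tip("stage_top","wrist"),tip("dish_center","wrist"),tip("dial_grip","wrist"),tip("release_bar","wrist"))
im=d["image"].astype(int)
m=((im[:,:,0]-im[:,:,2])>40).astype(np.uint8); m[:200]=0; m[300:]=0; m[:,:190]=0;m[:,310:]=0
ys,xs=np.nonzero(m); print(xs.min(),xs.max(),ys.min(),ys.max())
E
```

```text
t 9.48 p [ 0.5253 -0.0267  0.1155] r [1.7999e+02 1.0000e-02 6.4000e-01] w 0.594 F [-0.4 -0.1 -0.7]
[([0.5384, 0.0195, 0.0823], 0.86), ([0.5322, -0.1195, 0.0771], 0.51)] [([0.5232, -0.0277, 0.1637], 0.73)] [([0.5343, -0.1215, 0.0774], 0.76)] []
211 289 210 282
```

View pics/w8.png

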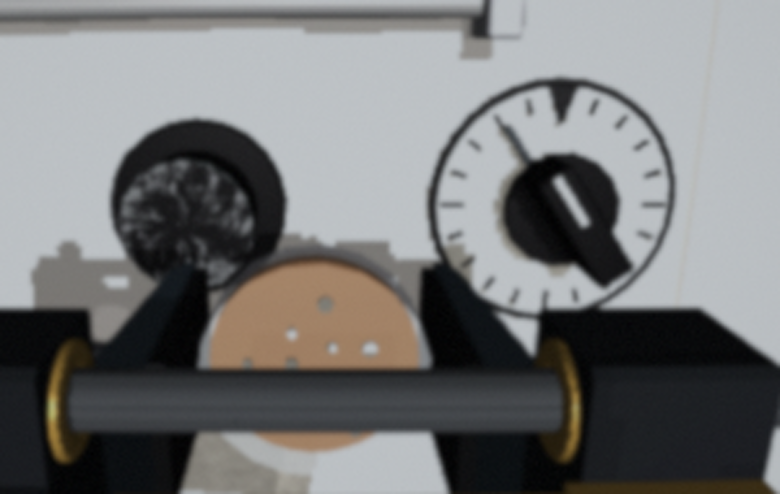

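```bash
python3 - <<'E'
from h import *
d=optics.get_image("wrist")
f=lambda x,y:((x+.5)/2.6-.5+130,(y+.5)/2.6-.5+110)
for n,x,y,z in [("stage",186,221,.085),("dial",552,198,.055),("dial",552,198,.06),("wedge",564,104,.06),("wedge",564,104,.055),("ptr",497,117,.06),("ptr",497,117,.065),("kn1",555,175,.091),("kn2",587,225,.091),("kcorner a",628,265,.091),("k b",600,287,.091)]:
    print(n,z,np.round(und(d,[f(x,y)],z)[0],4))
for z in(.164,.168): print("dish",und(d,[(250,246)],z))
s=st()
E
```

```text
stage 0.085 [0.5365 0.0167 0.085 ]
dial 0.055 [ 0.5396 -0.1197  0.055 ]
dial 0.06 [ 0.5407 -0.1179  0.06  ]
wedge 0.06 [ 0.5761 -0.1189  0.06  ]
wedge 0.055 [ 0.5757 -0.1207  0.055 ]
ptr 0.06 [ 0.5709 -0.0945  0.06  ]
ptr 0.065 [ 0.5715 -0.0931  0.065 ]
kn1 0.091 [ 0.5554 -0.1072  0.091 ]
kn2 0.091 [ 0.5384 -0.1199  0.091 ]
kcorner a 0.091 [ 0.5243 -0.136   0.091 ]
k b 0.091 [ 0.5162 -0.1271  0.091 ]
dish [[ 0.52459474 -0.02719653  0.164     ]]
dish [[ 0.52650407 -0.02717153  0.168     ]]
t 9.78 p [ 0.5254 -0.0259  0.1155] r [179.99   0.     0.71] w 0.593 F [ 0.1 -0.4 -1. ]
```

Emit:
servo_tool(
  dp=[
    [5,-20,0],
    [11.4,-43.8,10],
    [11.4,-43.8,35],
    [11.4,-43.8,50],
    [11.4,-43.8,50],
  ],
  rotation=[
    [0,0,0],
    [0,0,0],
    [0,0,0],
    [0,0,0],
    [0,0,0],
  ],
  hand=[-1,-1,-1,-1,-1],
)

```text
clock: 10.2
ee_pos: [0.5336, 0.0187, 0.0626]
tool_rot: [180.0, 0.4, 0.8]
force: [0.1, -0.6, -0.2]
width: 0.593
```

```bash
python3 - <<'E'
from h import *
st()
d=optics.get_image("scene"); crop(d,"s9.png",200,320,130,230,6)
d=optics.get_image("scene")
d=optics.get_image("wrist"); crop(d,"w9.png",130,430,110,300,2.6)
go(.5363,.018,.0475,.75)
E
```

```text
t 10.2 p [0.5336 0.0187 0.0626] r [179.99   0.39   0.79] w 0.593 F [ 0.1 -0.6 -0.2]
t 10.35 p [0.5369 0.0183 0.0663] r [ 1.7999e+02 -8.0000e-02  7.3000e-01] w 0.597 F [ 0.4  0.2 -0.3]
dp [-0.6  0.3 18.8] rot [ 0.01 -0.08 -0.02]
```

View pics/s9.png

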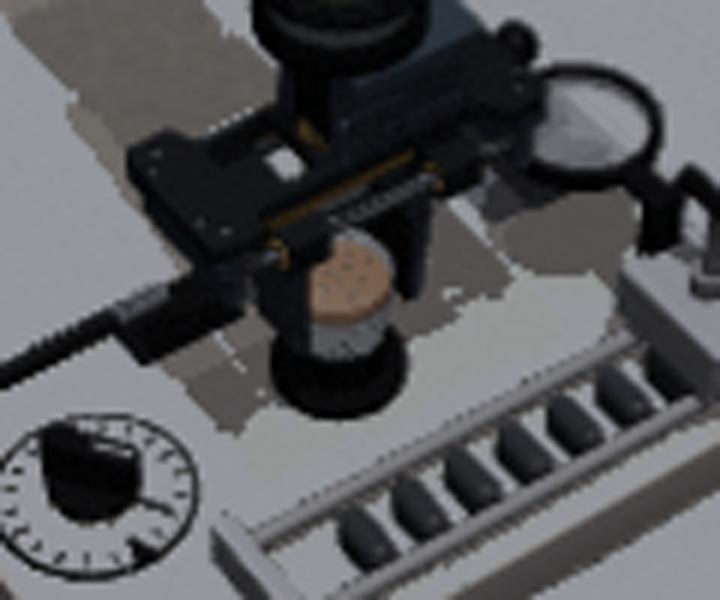

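View pics/w9.png

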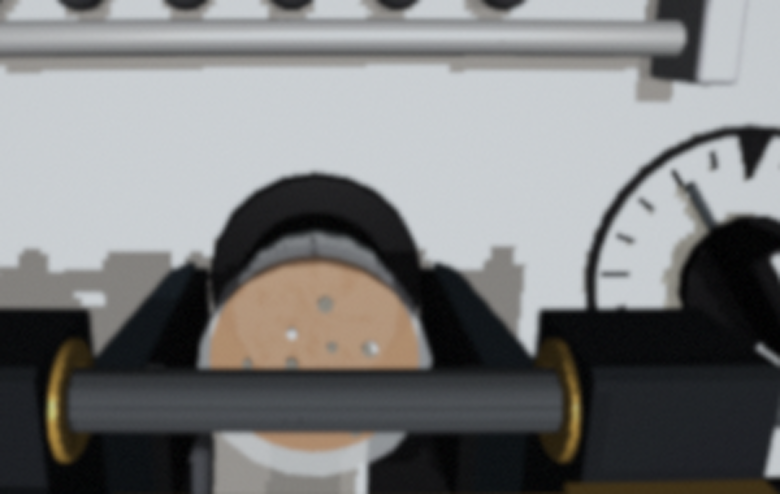

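Emit:
servo_tool(
  dp=[
    [-0.5,0.2,8],
    [-0.5,0.2,15],
    [-0.5,0.2,18],
    [-0.5,0.2,18.5],
    [-0.5,0.2,18.5],
  ],
  rotation=[
    [0,0,0],
    [0,0,0],
    [0,0,0],
    [0,0,0],
    [0,0,0],
  ],
  hand=[-1,-1,-1,-1,-1],
)

```text
clock: 10.77
ee_pos: [0.5355, 0.0181, 0.0469]
tool_rot: [180.0, 0.0, 0.7]
force: [-0.3, 1.0, 0.0]
width: 0.594
```

Emit:
servo_tool(
  dp=[
    [0,0,0.7],
    [0,0,1.2],
  ],
  rotation=[
    [0,0,0],
    [0,0,0],
  ],
  hand=[-1,-1],
)

```text
clock: 10.93
ee_pos: [0.536, 0.0182, 0.0461]
tool_rot: [180.0, -0.0, 0.7]
force: [0.1, 0.3, -0.3]
width: 0.597
```

```bash
python3 - <<'E'
from h import *
st()
d=optics.get_image("scene"); crop(d,"s10.png",200,320,130,230,6)
st()
d=optics.get_image("wrist"); crop(d,"w10.png",130,430,110,300,2.6)
E
```

```text
t 10.93 p [0.536  0.0182 0.0461] r [ 1.7999e+02 -4.0000e-02  7.5000e-01] w 0.597 F [ 0.1  0.3 -0.3]
t 10.98 p [0.5358 0.0182 0.046 ] r [ 1.8e+02 -2.0e-02  7.5e-01] w 0.59 F [-1.  -0.5  0.1]
```

View pics/s10.png

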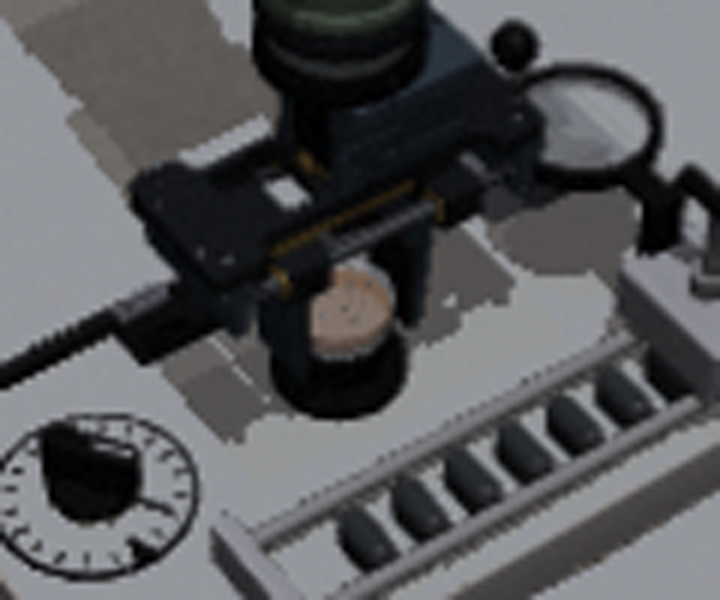

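View pics/w10.png

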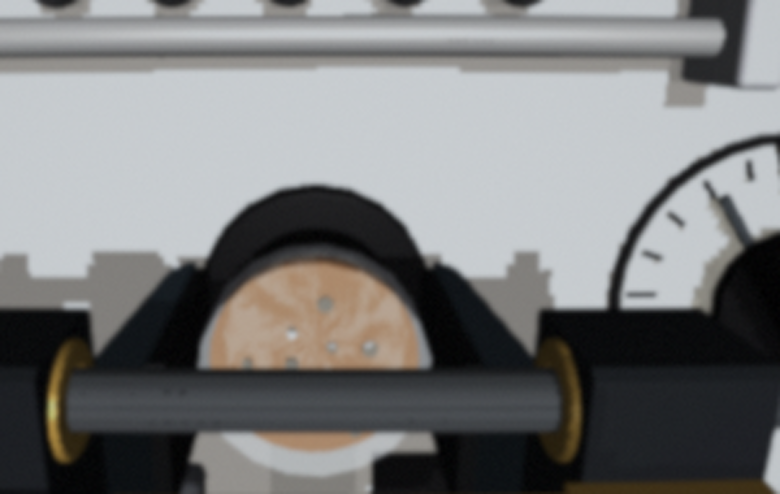

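Emit:
servo_tool(
  dp=[
    [0,0,0.6],
    [0,0,1],
    [0,0,1],
  ],
  rotation=[
    [0,0,0],
    [0,0,0],
    [0,0,0],
  ],
  hand=[-1,-1,-1],
)

```text
clock: 11.28
ee_pos: [0.5359, 0.0182, 0.0458]
tool_rot: [180.0, -0.0, 0.8]
force: [-1.0, 1.3, 5.0]
width: 0.597
```

Contact was felt (5 N upward at z 0.0458, against the predicted 0.0459), so I'll release.

Emit:
servo_tool(
  dp=[
    [0,0,-0.5],
    [0,0,-0.5],
    [0,0,-0.5],
    [0,0,-0.5],
    [0,0,-0.5],
  ],
  rotation=[
    [0,0,0],
    [0,0,0],
    [0,0,0],
    [0,0,0],
    [0,0,0],
  ],
  hand=[1,1,1,1,1],
)

```text
clock: 11.7
ee_pos: [0.5356, 0.0183, 0.0452]
tool_rot: [180.0, 0.0, 0.8]
force: [-0.0, -0.6, 0.2]
width: 0.933
```

Emit:
servo_tool(
  dp=[
    [0,0,-10],
    [0,0,-40],
    [0,0,-80],
    [0,0,-80],
    [0,0,-80],
  ],
  rotation=[
    [0,0,0],
    [0,0,0],
    [0,0,0],
    [0,0,0],
    [0,0,0],
  ],
  hand=[1,1,1,1,1],
)

```text
clock: 12.12
ee_pos: [0.5377, 0.0183, 0.1284]
tool_rot: [180.0, -0.4, 0.7]
force: [-0.2, -0.3, -0.2]
width: 0.997
```

```bash
python3 - <<'E'
from h import *
go(.536,-.120,.130,37.5)
d=optics.get_image("wrist"); crop(d,"w11.png",0,512,0,384,1.5)
d=optics.get_image("scene"); crop(d,"s11.png",200,320,130,230,6)
E
```

```text
t 12.12 p [0.5377 0.0183 0.1284] r [179.99  -0.37   0.75] w 0.997 F [-0.2 -0.3 -0.2]
dp [ -3.5 138.2  -1.6] rot [  0.12  -0.36 -36.75]
```

View pics/w11.png

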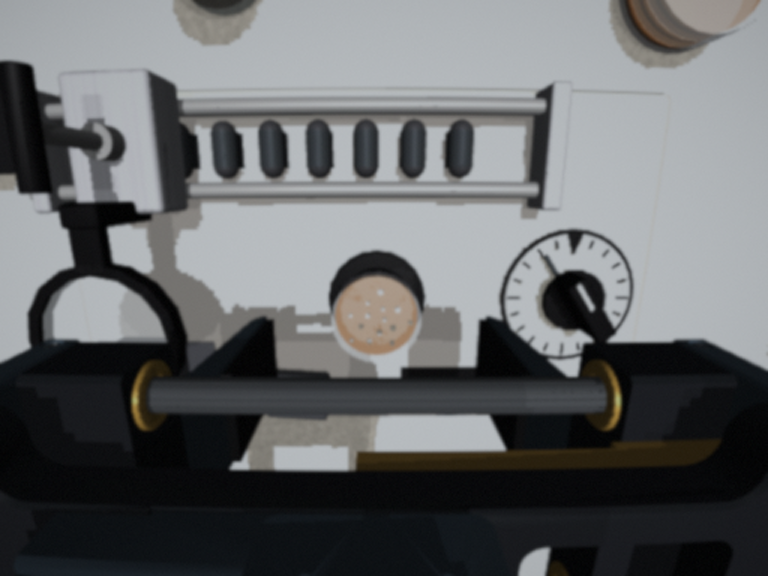

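View pics/s11.png

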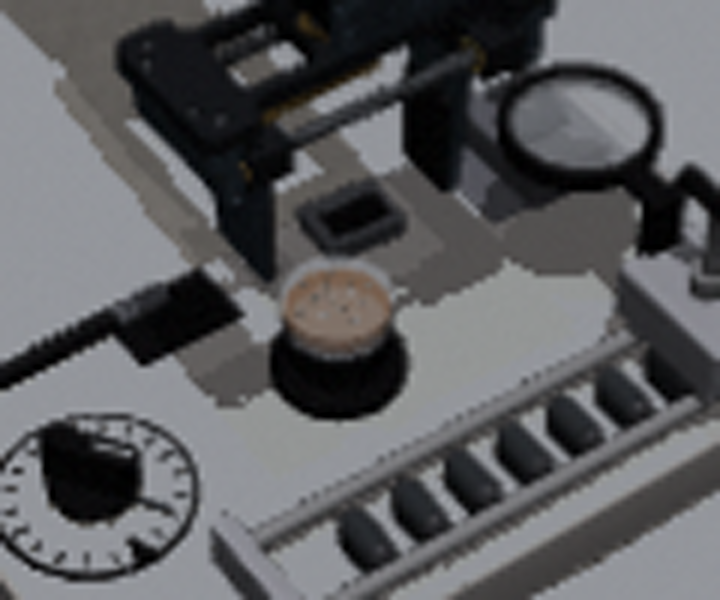

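Emit:
servo_tool(
  dp=[
    [0,40,0],
    [-3.5,80,0],
    [-3.5,110,0],
    [-3.5,138,0],
    [-3.5,138,0],
  ],
  rotation=[
    [0,0,-7.1],
    [0,0,-14.2],
    [0,0,-21.3],
    [0,0,-28.4],
    [0,0,-35.5],
  ],
  hand=[0.2,0.2,0.2,0.2,0.2],
)

```text
clock: 12.63
ee_pos: [0.533, -0.1243, 0.1238]
tool_rot: [-180.0, 0.2, 35.1]
force: [-0.4, -0.1, -0.1]
width: 0.668
```

```bash
python3 - <<'E'
from h import *
go(.536,-.120,.130,37.5)
d=optics.get_image("wrist"); 
d=optics.get_image("wrist"); crop(d,"w12.png",0,512,0,384,1.5)
print(tip("dial_grip","wrist"))
go(.536,-.120,.130,37.5)
E
```

```text
t 12.63 p [ 0.533  -0.1243  0.1238] r [-179.99    0.19   35.13] w 0.668 F [-0.4 -0.1 -0.1]
dp [ 4.9 -1.8 -6.2] rot [-0.01  0.19 -2.37]
[([0.5343, -0.1172, 0.0774], 0.77)]
t 12.78 p [ 0.5329 -0.1198  0.124 ] r [-1.7985e+02  1.1000e-01  3.4770e+01] w 0.603 F [ 0.1  0.1 -0.4]
dp [ 2.4  1.9 -6. ] rot [-0.15  0.1  -2.73]
```

View pics/w12.png

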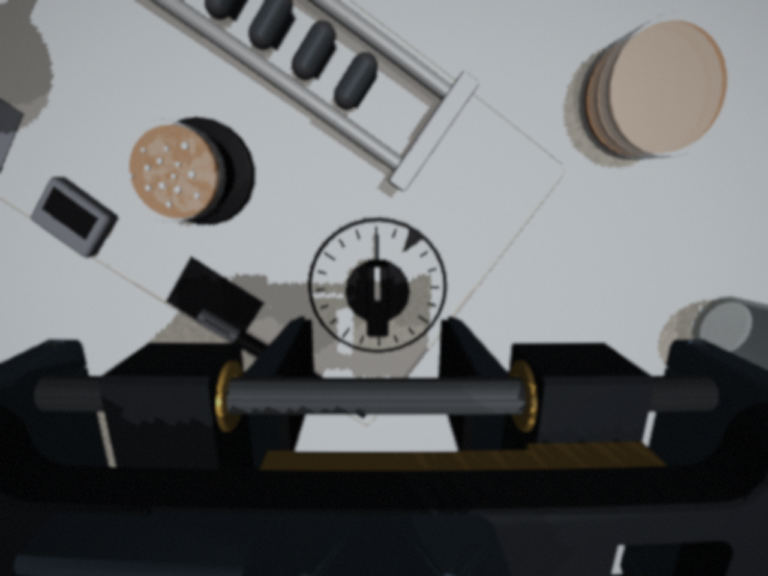

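```bash
python3 - <<'E'
from h import *
d=optics.get_image("wrist")
for x,y,z in[(377,285,.055),(377,285,.06),(377,335,.091),(377,232,.06),(412,238,.056)]: print(z,np.round(und(d,[((x+.5)/1.5-.5,(y+.5)/1.5-.5)],z)[0],4))
go(.536,-.120,.040,35.3)
E
```

```text
0.055 [ 0.5388 -0.1181  0.055 ]
0.06 [ 0.5398 -0.1174  0.06  ]
0.091 [ 0.5198 -0.1313  0.091 ]
0.06 [ 0.5692 -0.0969  0.06  ]
0.056 [ 0.5789 -0.1187  0.056 ]
t 12.83 p [ 0.5332 -0.1193  0.1243] r [-1.7988e+02  9.0000e-02  3.4830e+01] w 0.597 F [-0.5 -0.9 -0.6]
dp [ 2.1  2.3 84.3] rot [-0.12  0.09 -0.47]
```

Emit:
servo_tool(
  dp=[
    [4.4,2.1,10],
    [4.4,2.1,45],
    [4.4,2.1,75],
    [4.4,2.1,84],
    [4.4,2.1,84],
  ],
  rotation=[
    [0,0,0],
    [0,0,0],
    [0,0,0],
    [0,0,0],
    [0,0,0],
  ],
  hand=[0.2,0.2,0.2,0.2,0.2],
)

```text
clock: 13.25
ee_pos: [0.5365, -0.1175, 0.0383]
tool_rot: [-179.7, 0.3, 35.0]
force: [0.1, 0.9, -0.0]
width: 0.601
```

```bash
python3 - <<'E'
from h import *
d=optics.get_image("wrist"); crop(d,"w13.png",100,412,150,384,2.4)
d=optics.get_image("scene"); crop(d,"s13.png",180,280,150,240,7)
go(.538,-.1185,.038,35)
E
```

```text
t 13.35 p [ 0.5396 -0.1186  0.0418] r [ 1.7997e+02 -3.0000e-02  3.5020e+01] w 0.6 F [ 0.3  0.3 -0.7]
dp [-1.2 -1.   3.8] rot [ 0.03 -0.03  0.02]
```

View pics/w13.png

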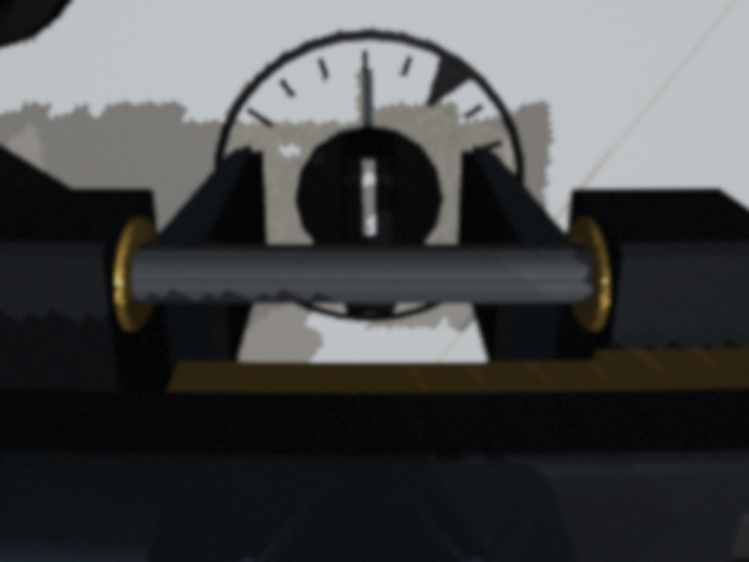

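View pics/s13.png

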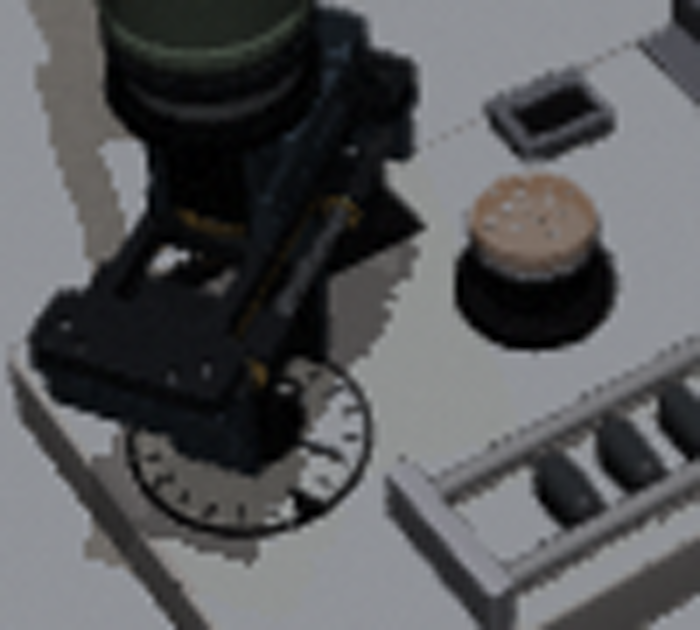

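Emit:
servo_tool(
  dp=[
    [-0.5,0.5,2],
    [-0.5,0.5,2],
    [-0.5,0.5,2],
    [-0.5,0.5,2],
    [-0.5,0.5,2],
  ],
  rotation=[
    [0,0,0],
    [0,0,0],
    [0,0,0],
    [0,0,0],
    [0,0,0],
  ],
  hand=[-1,-1,-1,-1,-1],
)

```text
clock: 13.77
ee_pos: [0.539, -0.1198, 0.04]
tool_rot: [179.9, -0.0, 35.0]
force: [-0.3, 0.1, 0.5]
width: 0.268
```

Emit:
servo_tool(
  dp=[
    [0,0,0],
    [0,0,0],
    [0,0,0],
  ],
  rotation=[
    [0,0,0],
    [0,0,0],
    [0,0,0],
  ],
  hand=[-1,-1,-1],
)

```text
clock: 14.02
ee_pos: [0.5383, -0.119, 0.0397]
tool_rot: [-179.9, -0.0, 35.0]
force: [-1.8, 2.6, 4.4]
width: 0.152
```

Emit:
servo_tool(
  dp=[
    [0,0,0],
    [0,0,0],
    [0,0,0],
    [0,0,0],
    [0,0,0],
  ],
  rotation=[
    [0,0,6],
    [0,0,12],
    [0,0,18],
    [0,0,24],
    [0,0,30],
  ],
  hand=[-1,-1,-1,-1,-1],
)

```text
clock: 14.43
ee_pos: [0.5387, -0.1202, 0.0397]
tool_rot: [179.9, -0.0, 4.8]
force: [-0.1, -1.1, 2.7]
width: 0.15
```

Emit:
servo_tool(
  dp=[
    [0,0,0],
    [0,0,0],
    [0,0,0],
  ],
  rotation=[
    [0,0,3],
    [0,0,4.3],
    [0,0,4.3],
  ],
  hand=[-1,-1,-1],
)

```text
clock: 14.68
ee_pos: [0.5388, -0.1204, 0.0397]
tool_rot: [179.9, -0.0, 0.7]
force: [-1.6, -1.4, 4.2]
width: 0.147
```

```bash
python3 - <<'E'
from h import *
d=optics.get_image("wrist"); 
d=optics.get_image("wrist"); crop(d,"w14.png",150,350,130,280,3.8)
go(.538,-.1185,.038,.75)
f=lambda a:np.round((a-[150,130]+.5)*3.8,0).tolist()
E
```

```text
t 14.78 p [ 0.5388 -0.1203  0.0397] r [ 1.7993e+02 -2.0000e-02  7.8000e-01] w 0.152 F [-1.7 -2.9  4.4]
dp [-0.8 -1.8  1.7] rot [ 0.07 -0.02  0.03]
```

View pics/w14.png

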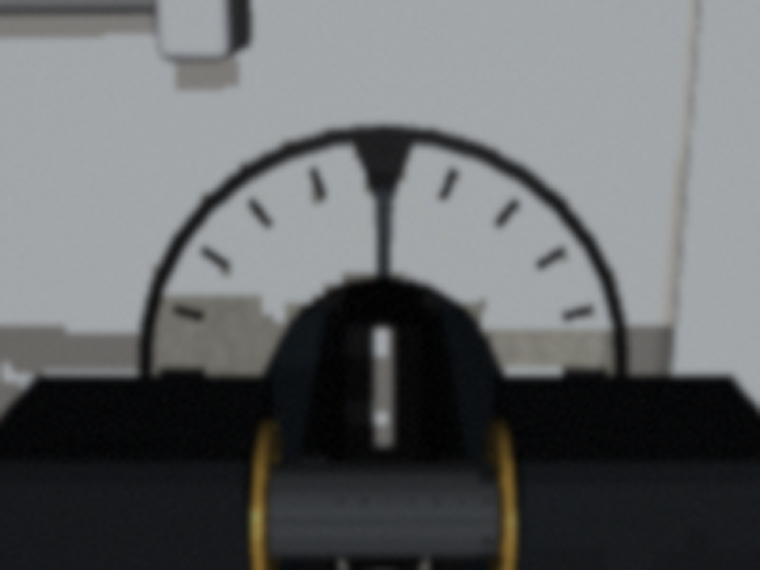

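Emit:
servo_tool(
  dp=[
    [0,0,0],
    [0,0,0],
    [0,0,0],
    [0,0,0],
    [0,0,0],
  ],
  rotation=[
    [0,0,0],
    [0,0,0],
    [0,0,0],
    [0,0,0],
    [0,0,0],
  ],
  hand=[0.2,0.2,0.2,0.2,0.2],
)

```text
clock: 15.2
ee_pos: [0.5387, -0.1195, 0.0391]
tool_rot: [-180.0, 0.0, 0.7]
force: [-0.2, 0.3, 1.2]
width: 0.485
```

Emit:
servo_tool(
  dp=[
    [0,0,-10],
    [0,0,-45],
    [0,0,-85],
    [0,0,-125],
    [0,0,-140],
  ],
  rotation=[
    [0,0,0],
    [0,0,0],
    [0,0,0],
    [0,0,0],
    [0,0,0],
  ],
  hand=[0.2,0.2,0.2,0.2,0.2],
)

```text
clock: 15.62
ee_pos: [0.5416, -0.1203, 0.1862]
tool_rot: [179.9, -0.6, 0.7]
force: [1.1, 0.8, 0.7]
width: 0.604
```

```bash
python3 - <<'E'
from h import *
d=optics.get_image("wrist"); crop(d,"w15.png",0,512,0,384,1.5)
go(.632,.160,.18,.75)
E
```

```text
t 15.67 p [ 0.5424 -0.1205  0.1873] r [179.81  -0.74   0.72] w 0.603 F [ 0.7 -0.7  1.1]
dp [  93.  -279.4    7.5] rot [ 0.19 -0.74 -0.03]
```

View pics/w15.png

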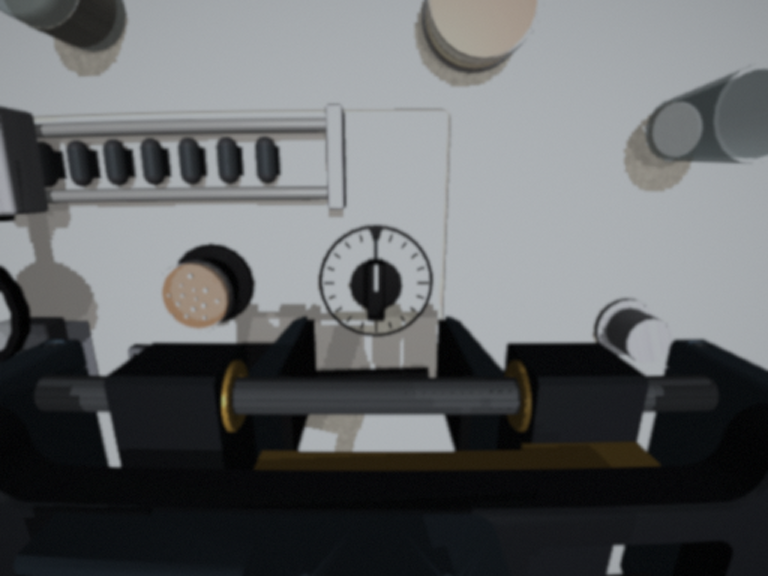

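Emit:
servo_tool(
  dp=[
    [10,-41,0],
    [20,-82,0],
    [35,-120,0],
    [50,-158,0],
    [60,-196,0],
  ],
  rotation=[
    [0,0,0],
    [0,0,0],
    [0,0,0],
    [0,0,0],
    [0,0,0],
  ],
  hand=[0.2,0.2,0.2,0.2,0.2],
)

```text
clock: 16.08
ee_pos: [0.5969, 0.079, 0.1795]
tool_rot: [-180.0, -0.0, 0.7]
force: [1.0, -0.9, 0.7]
width: 0.604
```

Emit:
servo_tool(
  dp=[
    [15,-35,0],
    [30,-70,0],
    [33,-83,0],
    [33,-83,0],
    [33,-83,0],
  ],
  rotation=[
    [0,0,0],
    [0,0,0],
    [0,0,0],
    [0,0,0],
    [0,0,0],
  ],
  hand=[0.2,0.2,0.2,0.2,0.2],
)

```text
clock: 16.5
ee_pos: [0.6277, 0.1605, 0.1789]
tool_rot: [179.9, 0.1, 0.8]
force: [-0.4, 0.1, -0.4]
width: 0.6
```

```bash
python3 - <<'E'
from h import *
d=optics.get_image("wrist"); d=optics.get_image("wrist");crop(d,"w16.png",0,512,0,384,1.5)
print(tip("release_bar","wrist"),tip("lens","wrist"),tip("release_bar","scene"))
go(.6315,.160,.18,.75)
f=lambda a:np.round((a+.5)*1.5,0).tolist()
print(f(proj(d,[[.6315,.16,.171],[.6065,.16,.171],[.6565,.16,.171],[.5335,.159,.141]])))
E
```

```text
[([0.6345, 0.1577, 0.1629], 0.61)] [([0.5366, 0.1655, 0.1343], 0.98), ([0.7621, 0.1307, -0.0019], 0.26)] [([0.6288, 0.1636, 0.1669], 0.68)]
t 16.75 p [0.628  0.1589 0.1797] r [179.98  -0.     0.61] w 0.598 F [0.6 0.4 0.5]
dp [ 3.6 -1.1 -0.3] rot [ 0.02 -0.   -0.14]
[[373.0, 317.0], [372.0, 359.0], [373.0, 272.0], [373.0, 439.0]]
```

View pics/w16.png

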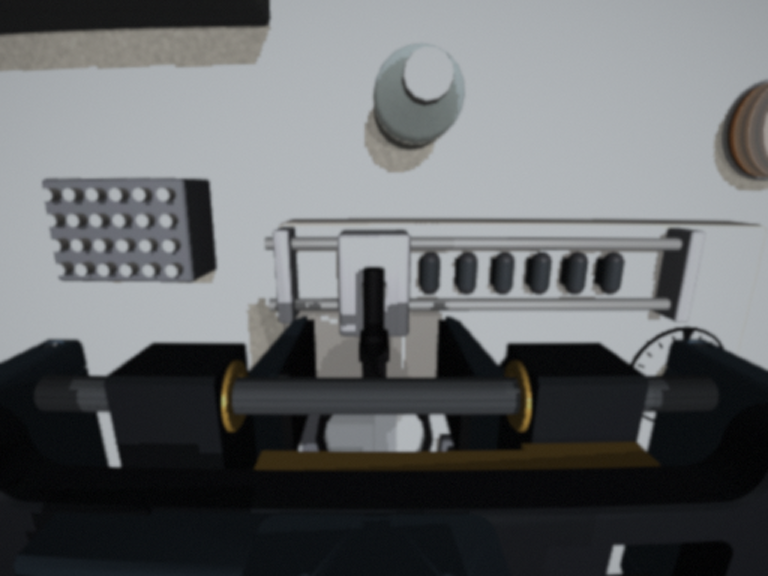

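Emit:
servo_tool(
  dp=[
    [4,-0.5,10],
    [4,-0.5,35],
    [4,-0.5,55],
    [4,-0.5,60],
    [4,-0.5,60],
  ],
  rotation=[
    [0,0,0],
    [0,0,0],
    [0,0,0],
    [0,0,0],
    [0,0,0],
  ],
  hand=[0.1,0.0,-0.1,-0.1,-0.1],
)

```text
clock: 17.17
ee_pos: [0.6309, 0.1601, 0.1171]
tool_rot: [179.9, 0.3, 0.7]
force: [0.4, 0.5, -0.2]
width: 0.447
```

```bash
python3 - <<'E'
from h import *
d=optics.get_image("wrist"); crop(d,"w17.png",100,412,150,384,2.4)
d=optics.get_image("scene"); crop(d,"s17.png",240,370,100,210,6)
st()
E
```

```text
t 17.27 p [0.6329 0.1608 0.12  ] r [-1.7999e+02 -7.0000e-02  6.9000e-01] w 0.452 F [ 0.6 -0.1  0.4]
```

View pics/w17.png

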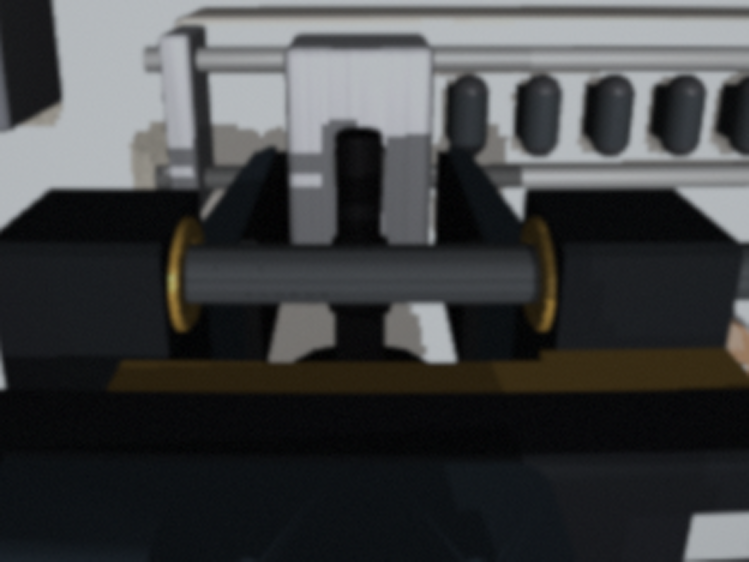

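View pics/s17.png

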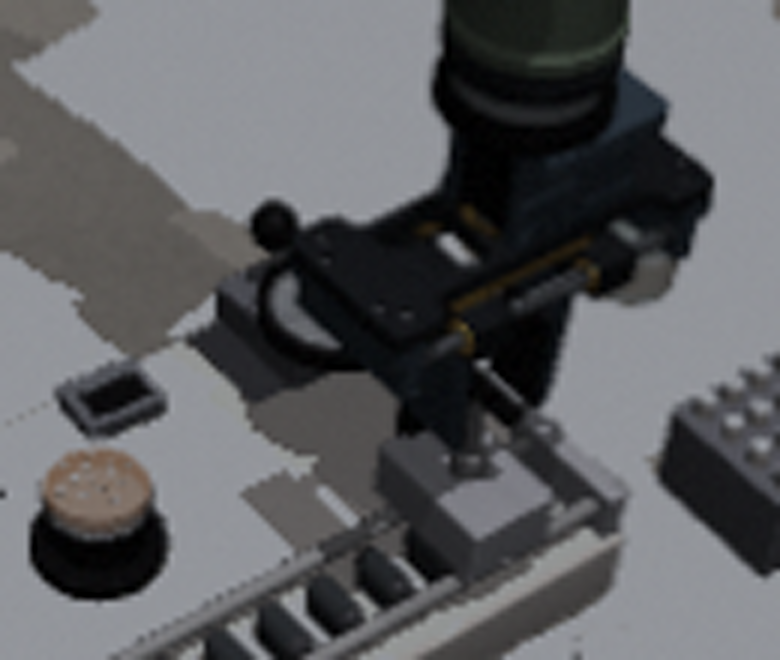

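Emit:
servo_tool(
  dp=[
    [0,0,1.5],
    [0,0,1.5],
    [0,0,1.5],
    [0,0,1.5],
    [0,0,1.5],
  ],
  rotation=[
    [0,0,0],
    [0,0,0],
    [0,0,0],
    [0,0,0],
    [0,0,0],
  ],
  hand=[-1,-1,-1,-1,-1],
)

```text
clock: 17.68
ee_pos: [0.6324, 0.161, 0.1184]
tool_rot: [-180.0, -0.1, 0.7]
force: [1.2, -0.2, 2.0]
width: 0.126
```

Emit:
servo_tool(
  dp=[
    [0,0,0],
    [0,0,0],
  ],
  rotation=[
    [0,0,0],
    [0,0,0],
  ],
  hand=[-1,-1],
)

```text
clock: 17.85
ee_pos: [0.6324, 0.161, 0.1183]
tool_rot: [-180.0, -0.0, 0.7]
force: [-0.3, 0.4, 2.0]
width: 0.121
```

```bash
python3 - <<'E'
from h import *
d=optics.get_image("wrist"); crop(d,"w18.png",100,412,150,384,2.4)
st()
E
```

```text
t 17.9 p [0.6324 0.1611 0.1183] r [-1.8e+02 -5.0e-02  7.2e-01] w 0.123 F [-0.5 -0.2  2.3]
```

View pics/w18.png

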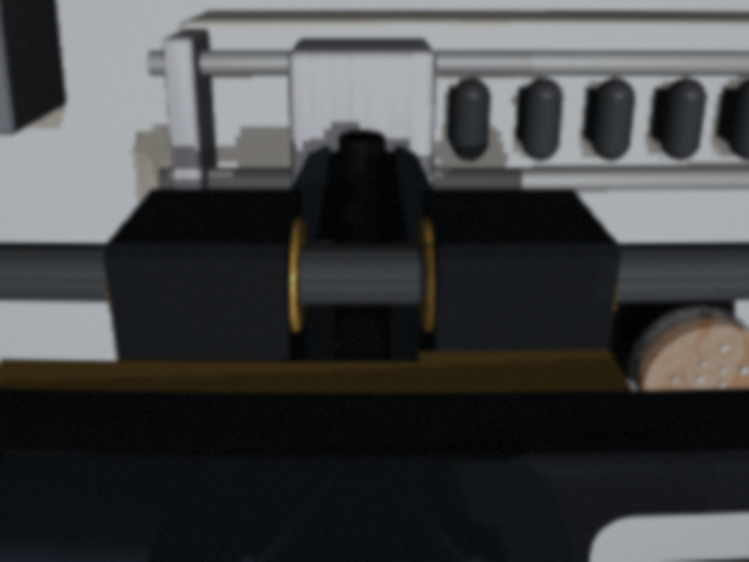

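Gripped (width 0.123, about 11 mm, against the 12 mm bar). Next I'll lift it 20 mm.

Emit:
servo_tool(
  dp=[
    [0,0,-6],
    [0,0,-12],
    [0,0,-17],
    [0,0,-20],
    [0,0,-20],
  ],
  rotation=[
    [0,0,0],
    [0,0,0],
    [0,0,0],
    [0,0,0],
    [0,0,0],
  ],
  hand=[-1,-1,-1,-1,-1],
)

```text
clock: 18.32
ee_pos: [0.6324, 0.161, 0.1384]
tool_rot: [180.0, -0.0, 0.7]
force: [2.2, -0.1, -4.2]
width: 0.12
```

```bash
python3 - <<'E'
from h import *
d=optics.get_image("scene"); crop(d,"s19.png",240,370,100,210,6)
d=optics.get_image("wrist"); crop(d,"w19.png",100,412,150,384,2.4)
st()
E
```

```text
t 18.42 p [0.6323 0.161  0.1377] r [ 1.8e+02 -1.0e-02  7.1e-01] w 0.124 F [ 2.9 -0.4 -4.8]
```

View pics/s19.png

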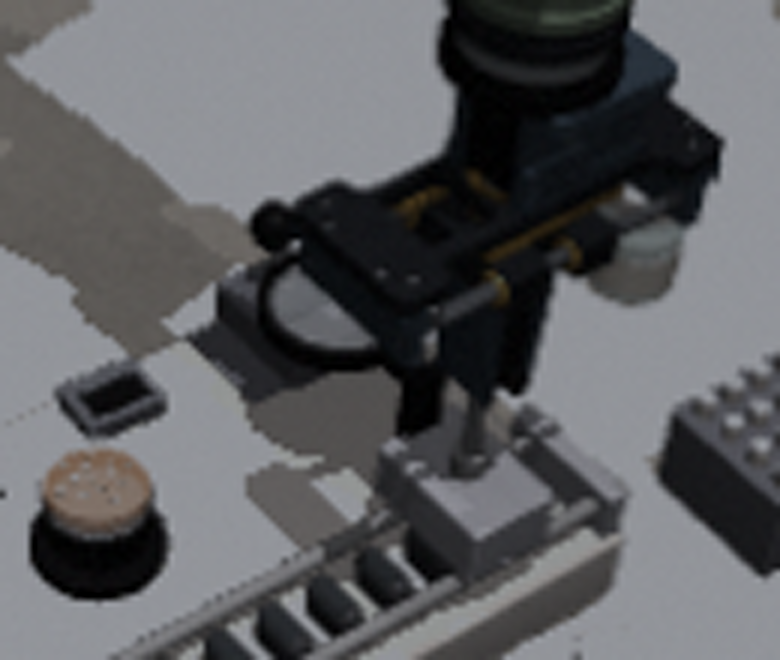

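View pics/w19.png

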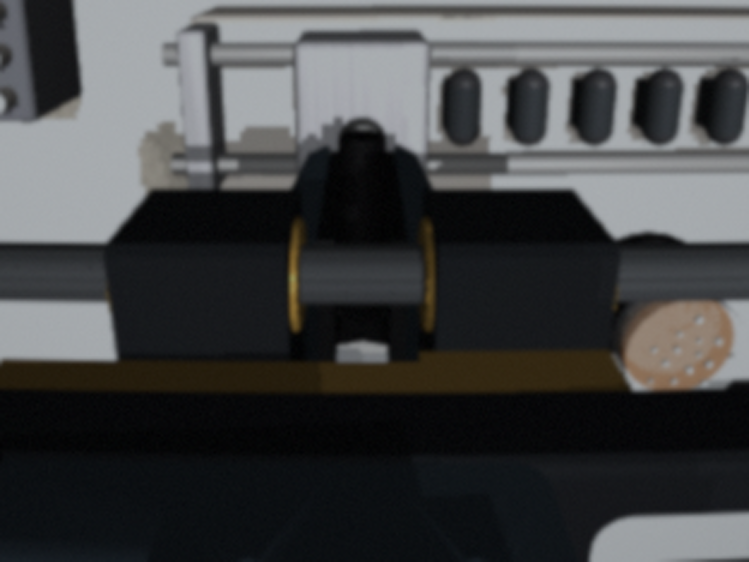

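Emit:
servo_tool(
  dp=[
    [0,8,0],
    [0,20,0],
    [0,35,0],
    [0,50,0],
    [0,65,0],
  ],
  rotation=[
    [0,0,0],
    [0,0,0],
    [0,0,0],
    [0,0,0],
    [0,0,0],
  ],
  hand=[-1,-1,-1,-1,-1],
)

```text
clock: 18.83
ee_pos: [0.6333, 0.0939, 0.1379]
tool_rot: [180.0, -0.0, 0.7]
force: [3.7, 0.8, -4.6]
width: 0.123
```

Emit:
servo_tool(
  dp=[
    [0,20,0],
    [0,40,0],
    [0,60,0],
    [0,78,0],
    [0,85,0],
  ],
  rotation=[
    [0,0,0],
    [0,0,0],
    [0,0,0],
    [0,0,0],
    [0,0,0],
  ],
  hand=[-1,-1,-1,-1,-1],
)

```text
clock: 19.25
ee_pos: [0.6345, 0.0069, 0.1381]
tool_rot: [179.9, -0.1, 0.6]
force: [3.2, 0.7, -3.9]
width: 0.124
```

Emit:
servo_tool(
  dp=[
    [0,0,0],
    [0,0,0],
  ],
  rotation=[
    [0,0,0],
    [0,0,0],
  ],
  hand=[-1,-1],
)

```text
clock: 19.42
ee_pos: [0.6344, 0.0098, 0.1381]
tool_rot: [180.0, -0.1, 0.6]
force: [4.3, 0.5, -4.1]
width: 0.124
```

```bash
python3 - <<'E'
from h import *
st()
d=optics.get_image("scene"); crop(d,"s20.png",200,340,110,220,5.5)
d=optics.get_image("wrist"); crop(d,"w20.png",0,512,0,384,1.5)
E
```

```text
t 19.42 p [0.6344 0.0098 0.1381] r [ 1.7999e+02 -6.0000e-02  6.2000e-01] w 0.124 F [ 4.3  0.5 -4.1]
```

View pics/s20.png

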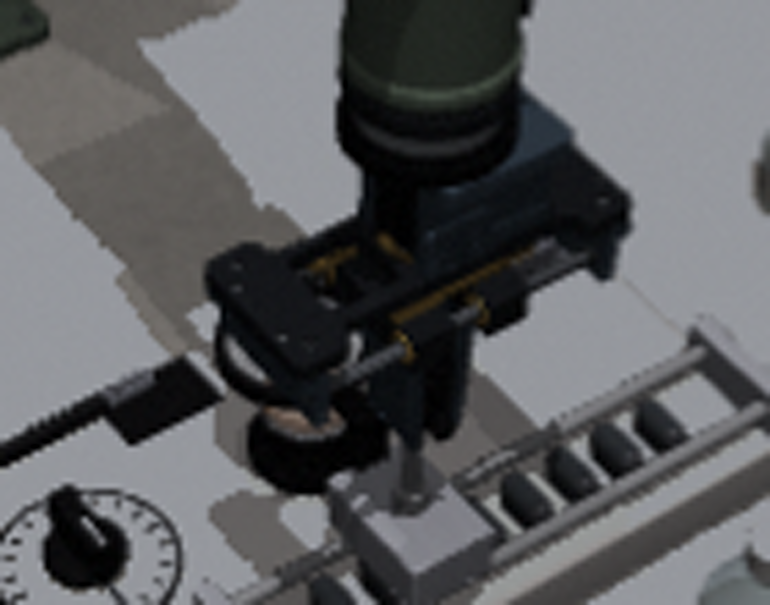

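View pics/w20.png

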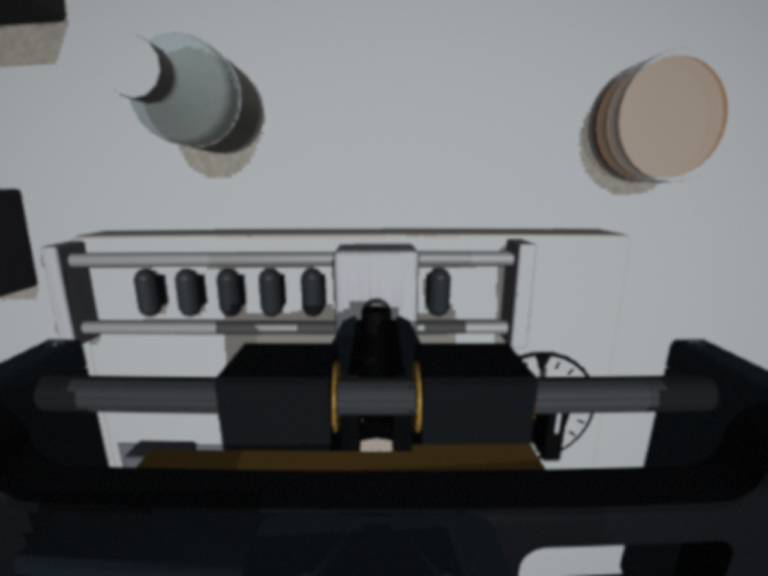

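Emit:
servo_tool(
  dp=[
    [0,0,0],
    [0,0,0],
    [0,0,0],
    [0,0,0],
    [0,0,0],
  ],
  rotation=[
    [0,0,0],
    [0,0,0],
    [0,0,0],
    [0,0,0],
    [0,0,0],
  ],
  hand=[0,0,0,0,0],
)

```text
clock: 19.93
ee_pos: [0.6337, 0.0114, 0.1381]
tool_rot: [-180.0, 0.0, 0.7]
force: [-0.7, -0.5, 0.2]
width: 0.455
```

Emit:
servo_tool(
  dp=[
    [0,0,-20],
    [0,0,-50],
    [0,0,-70],
    [0,0,-70],
    [0,0,-70],
  ],
  rotation=[
    [0,0,0],
    [0,0,0],
    [0,0,0],
    [0,0,0],
    [0,0,0],
  ],
  hand=[0,0,0,0,0],
)

```text
clock: 20.35
ee_pos: [0.6345, 0.0112, 0.2092]
tool_rot: [180.0, -0.1, 0.7]
force: [0.6, -1.0, -1.2]
width: 0.5
```

```bash
python3 - <<'E'
from h import *
d=optics.get_image("scene"); crop(d,"s21.png",200,340,110,220,5.5)
d=optics.get_image("wrist"); crop(d,"w21.png",0,512,0,384,1.5)
print(tip("release_bar","wrist"),tip("lens","wrist"),tip("lens","scene"),tip("lamp_tip","wrist"))
st()
E
```

```text
[([0.5333, 0.0134, 0.1379], 0.62), ([0.6337, 0.0098, 0.1641], 0.55)] [([0.5349, 0.0116, 0.136], 0.96)] [([0.5367, 0.0112, 0.1348], 0.63)] []
t 20.65 p [0.6334 0.011  0.2065] r [1.8e+02 1.5e-01 7.1e-01] w 0.503 F [-1.1 -0.  -0.1]
```

View pics/s21.png

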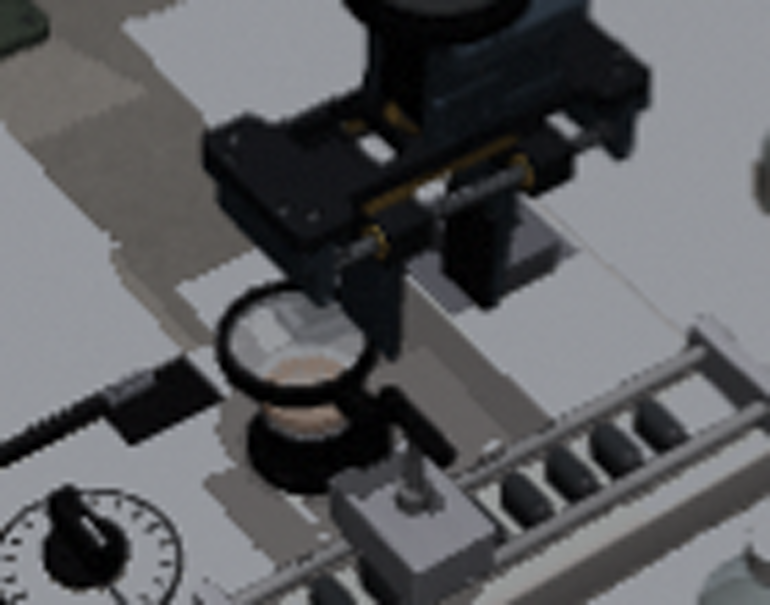

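View pics/w21.png

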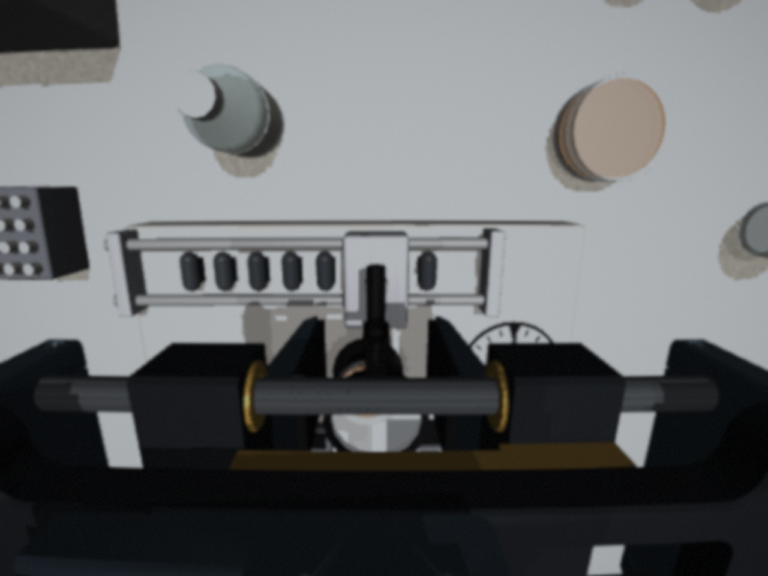

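Emit:
servo_tool(
  dp=[
    [-32,-24,0],
    [-64,-49,0],
    [-96,-74,0],
    [-128,-99,0],
    [-160,-124,0],
  ],
  rotation=[
    [0,0,0],
    [0,0,0],
    [0,0,0],
    [0,0,0],
    [0,0,0],
  ],
  hand=[-1,-1,-1,-1,-1],
)

```text
clock: 21.07
ee_pos: [0.4706, 0.1337, 0.2072]
tool_rot: [180.0, 0.1, 0.7]
force: [0.6, 1.0, 0.1]
width: 0.166
```

Emit:
servo_tool(
  dp=[
    [-30,-24,0],
    [-60,-46,0],
    [-66,-50,0],
    [-66,-50,0],
    [-66,-50,0],
  ],
  rotation=[
    [0,0,0],
    [0,0,0],
    [0,0,0],
    [0,0,0],
    [0,0,0],
  ],
  hand=[-1,-1,-1,-1,-1],
)

```text
clock: 21.48
ee_pos: [0.4063, 0.1821, 0.2078]
tool_rot: [180.0, -0.0, 0.8]
force: [0.1, 0.3, -0.5]
width: 0.005
```

```bash
python3 - <<'E'
from h import *
d=optics.get_image("wrist"); d=optics.get_image("wrist");crop(d,"w22.png",0,512,0,384,1.5)
print(tip("lamp_tip","wrist"),tip("lamp_tip","scene"))
go(.405,.182,.067,.75)
print((proj(d,[[.4505,.182,.1125]])+.5)*1.5)
E
```

```text
[([0.4477, 0.1834, 0.1149], 0.77)] []
t 21.68 p [0.407  0.1815 0.2076] r [1.7997e+02 1.0000e-02 6.2000e-01] w 0.003 F [-0.1  0.3 -0.5]
dp [ -2.   -0.6 140.6] rot [ 0.03  0.01 -0.13]
[[374.7237317  228.13576091]]
```

View pics/w22.png

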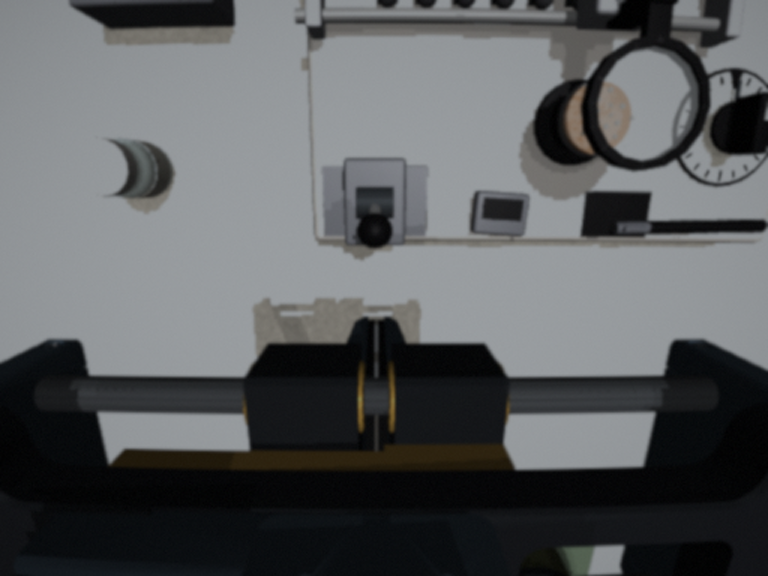

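Emit:
servo_tool(
  dp=[
    [-3,-0.5,40],
    [-3,-0.5,80],
    [-3,-0.5,120],
    [-3,-0.5,140],
    [-3,-0.5,140],
  ],
  rotation=[
    [0,0,0],
    [0,0,0],
    [0,0,0],
    [0,0,0],
    [0,0,0],
  ],
  hand=[-1,-1,-1,-1,-1],
)

```text
clock: 22.1
ee_pos: [0.4, 0.1805, 0.0636]
tool_rot: [179.8, 0.6, 0.6]
force: [0.4, -1.0, -0.4]
width: 0.001
```

Emit:
servo_tool(
  dp=[
    [5,0,0],
    [10,0,0],
    [18,0,0],
    [26,0,0],
    [32,0,0],
  ],
  rotation=[
    [0,0,0],
    [0,0,0],
    [0,0,0],
    [0,0,0],
    [0,0,0],
  ],
  hand=[-1,-1,-1,-1,-1],
)

```text
clock: 22.52
ee_pos: [0.4368, 0.1834, 0.0692]
tool_rot: [-179.9, -0.1, 0.7]
force: [-2.3, 0.1, 2.0]
width: 0.008
```

```bash
python3 - <<'E'
from h import *
d=optics.get_image("wrist");crop(d,"w23.png",100,412,100,384,2.1)
d=optics.get_image("scene"); crop(d,"s23.png",240,350,100,190,7)
st()
E
```

```text
t 22.62 p [0.4373 0.1834 0.0686] r [-179.95   -0.19    0.69] w 0.008 F [-0.5  0.9 -0.1]
```

View pics/w23.png

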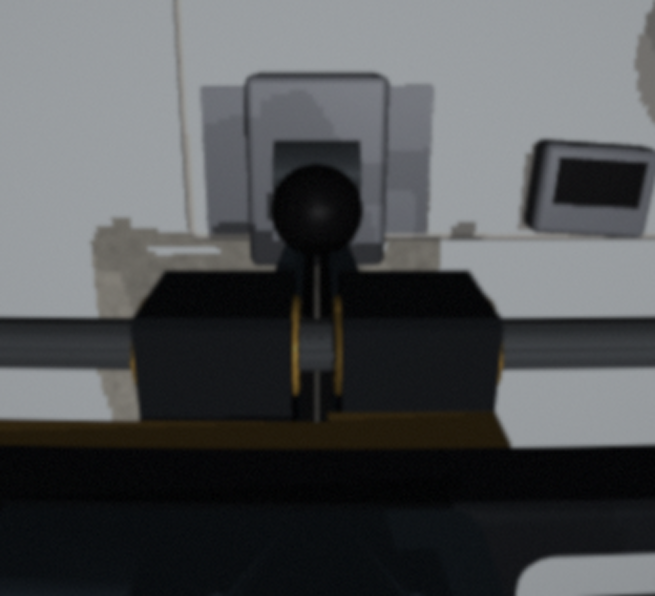

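View pics/s23.png

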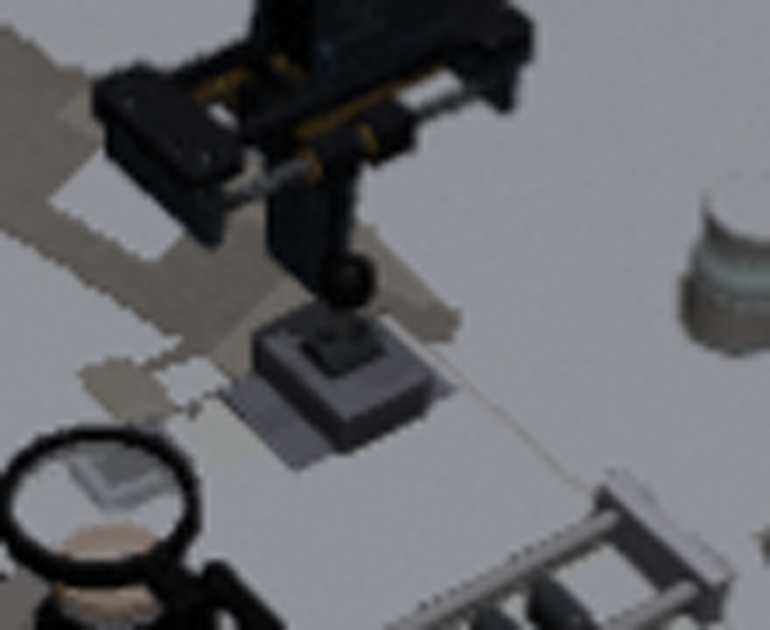

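Emit:
servo_tool(
  dp=[
    [6,0,0],
    [12,0,0],
    [17,0,0],
    [21,0,0],
    [24,0,0],
  ],
  rotation=[
    [0,0,0],
    [0,0,0],
    [0,0,0],
    [0,0,0],
    [0,0,0],
  ],
  hand=[-1,-1,-1,-1,-1],
)

```text
clock: 23.03
ee_pos: [0.4591, 0.1833, 0.0675]
tool_rot: [180.0, 0.1, 0.7]
force: [-1.9, 1.6, -1.3]
width: 0.004
```

Emit:
servo_tool(
  dp=[
    [2,0,0],
    [4,0,0],
    [6,0,0],
    [6,0,0],
  ],
  rotation=[
    [0,0,0],
    [0,0,0],
    [0,0,0],
    [0,0,0],
  ],
  hand=[-1,-1,-1,-1],
)

```text
clock: 23.37
ee_pos: [0.4592, 0.1831, 0.0672]
tool_rot: [179.9, 0.7, 0.6]
force: [-13.7, 2.4, 7.7]
width: 0.006
```

```bash
python3 - <<'E'
from h import *
d=optics.get_image("wrist");crop(d,"w24.png",100,412,100,384,2.1)
d=optics.get_image("scene"); crop(d,"s24.png",240,350,100,190,7)
st()
E
```

```text
t 23.47 p [0.4592 0.1831 0.0672] r [179.94   0.67   0.66] w 0.005 F [-13.5   2.3   7.1]
```

View pics/w24.png

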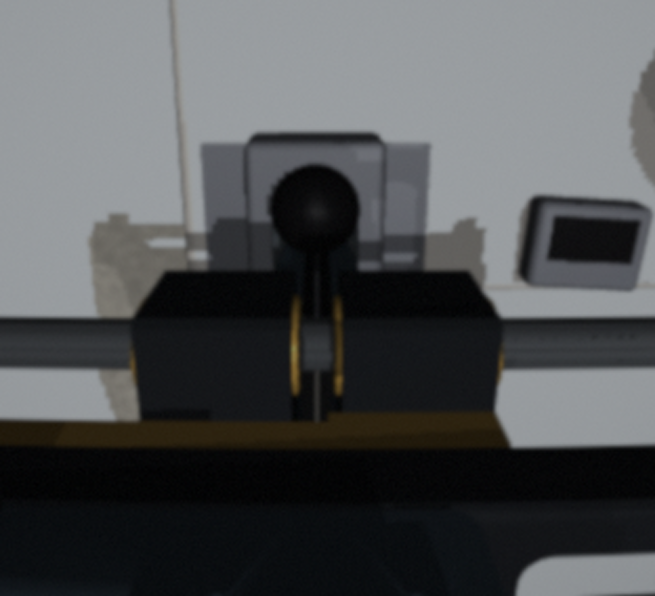

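View pics/s24.png

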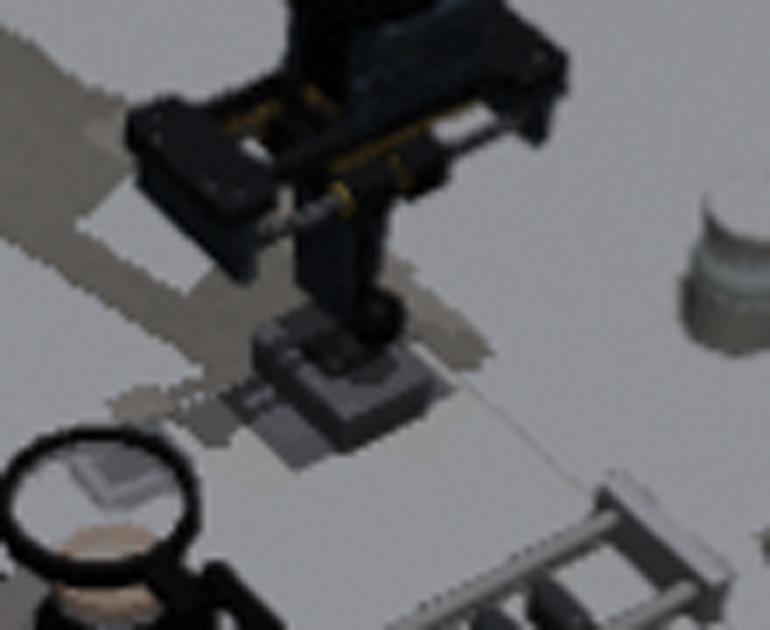

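Emit:
servo_tool(
  dp=[
    [-10,0,0],
    [-30,0,0],
    [-60,0,-20],
    [-70,0,-60],
    [-70,0,-100],
  ],
  rotation=[
    [0,0,0],
    [0,0,0],
    [0,0,0],
    [0,0,0],
    [0,0,0],
  ],
  hand=[-1,-1,-1,-1,-1],
)

```text
clock: 23.88
ee_pos: [0.3914, 0.1815, 0.1678]
tool_rot: [179.9, 0.2, 0.8]
force: [1.4, 0.2, 0.8]
width: 0.007
```

```bash
python3 - <<'E'
from h import *
d=optics.get_image("scene"); crop(d,"s25.png",190,350,100,220,5)
f=lambda x,y:x
P=lambda a:[.4505+.0216+.045*np.sin(a-.5),.1825,.073+.045*np.cos(a-.5)]
print((proj(d,[P(a) for a in(0,.8,.9,1.0,1.1)])-[190,100]+.5)*5)
print(tip("lamp_tip","scene"))
d=optics.get_image("wrist");crop(d,"w25.png",0,512,0,384,1.5)
print((proj(d,[P(a) for a in(.8,.9,1.0,1.1)])+.5)*1.5,tip("lamp_tip","wrist"))
d=optics.get_image("top"); crop(d,"t25.png",150,340,140,260,4)
st()
E
```

```text
[[478.0937893  192.19050792]
 [512.57775689 220.10508131]
 [516.62763579 225.96421857]
 [520.4648932  232.17528554]
 [524.04710217 238.670872  ]]
[([0.4893, 0.1862, 0.1084], 0.64)]
[[379.63878078 167.07792704]
 [379.73874016 160.20538511]
 [379.83079615 153.72441597]
 [379.91367108 147.72745481]] [([0.491, 0.1838, 0.1112], 0.96)]
t 24.13 p [0.3952 0.1825 0.1677] r [-1.8e+02 -7.0e-02  7.1e-01] w 0.008 F [ 0.9 -0.1 -0.6]
```

View pics/s25.png

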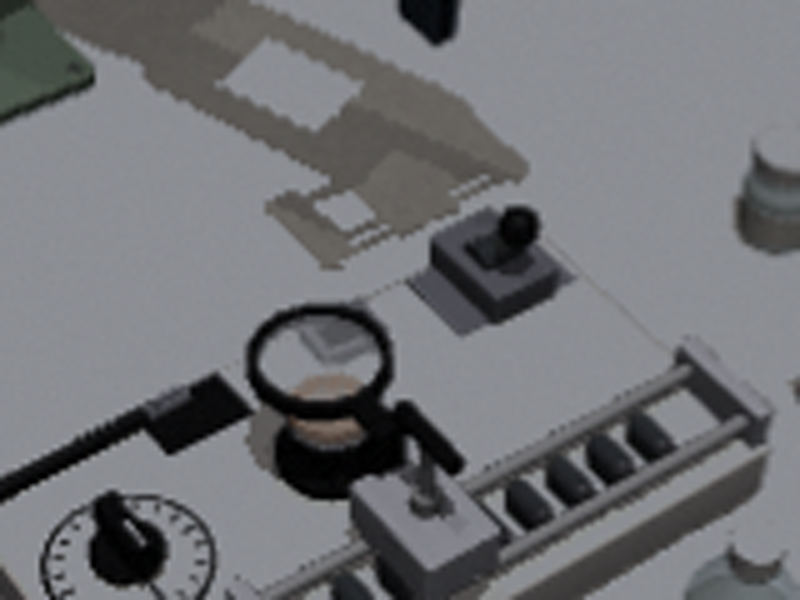

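View pics/w25.png

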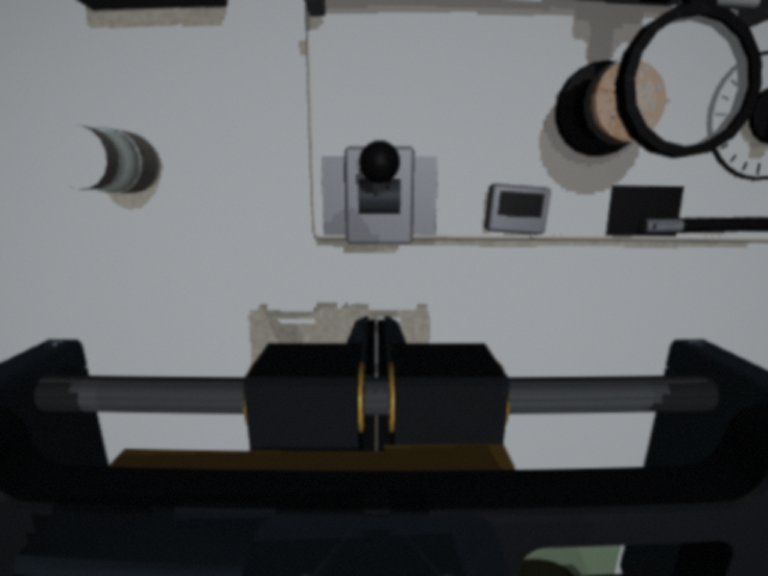

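View pics/t25.png

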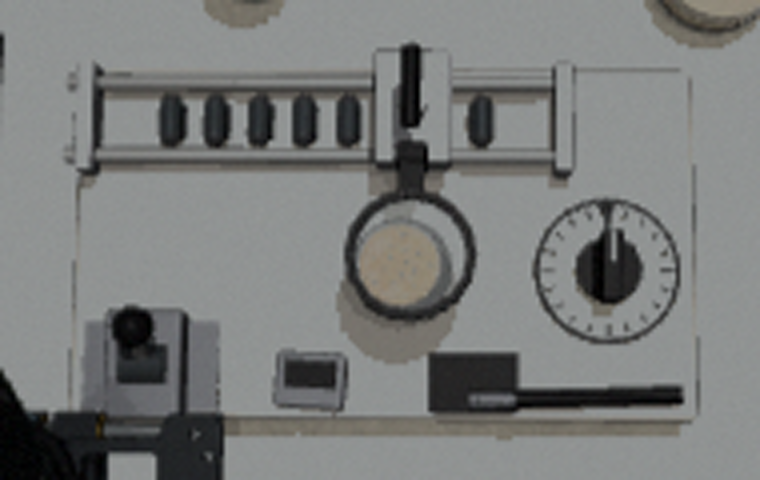

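Emit:
servo_tool(
  dp=[
    [0,0,40],
    [0,0,80],
    [0,0,104],
    [0,0,106],
    [0,0,106],
  ],
  rotation=[
    [0,0,0],
    [0,0,0],
    [0,0,0],
    [0,0,0],
    [0,0,0],
  ],
  hand=[-1,-1,-1,-1,-1],
)

```text
clock: 24.55
ee_pos: [0.3935, 0.1817, 0.0599]
tool_rot: [179.9, 0.3, 0.7]
force: [-0.3, -0.6, 0.7]
width: 0.004
```

Emit:
servo_tool(
  dp=[
    [15,0,0],
    [32,0,0],
    [45,0,0],
    [53,0,0],
    [58,0,0],
  ],
  rotation=[
    [0,0,0],
    [0,0,0],
    [0,0,0],
    [0,0,0],
    [0,0,0],
  ],
  hand=[-1,-1,-1,-1,-1],
)

```text
clock: 24.97
ee_pos: [0.455, 0.1837, 0.0631]
tool_rot: [-179.9, -0.2, 0.7]
force: [-0.7, 0.1, 0.6]
width: 0.008
```

Emit:
servo_tool(
  dp=[
    [2,0,0],
    [5,0,0],
    [8,0,0],
    [11,0,0],
    [11,0,0],
  ],
  rotation=[
    [0,0,0],
    [0,0,0],
    [0,0,0],
    [0,0,0],
    [0,0,0],
  ],
  hand=[-1,-1,-1,-1,-1],
)

```text
clock: 25.38
ee_pos: [0.4582, 0.1832, 0.0615]
tool_rot: [180.0, 0.7, 0.6]
force: [-11.2, 1.8, 7.3]
width: 0.004
```

Emit:
servo_tool(
  dp=[
    [-10,0,0],
    [-30,0,0],
    [-60,0,-20],
    [-80,0,-60],
    [-80,0,-100],
  ],
  rotation=[
    [0,0,0],
    [0,0,0],
    [0,0,0],
    [0,0,0],
    [0,0,0],
  ],
  hand=[-1,-1,-1,-1,-1],
)

```text
clock: 25.8
ee_pos: [0.378, 0.1808, 0.1598]
tool_rot: [179.8, 0.5, 0.8]
force: [0.5, -0.1, -0.3]
width: 0.002
```

```bash
python3 - <<'E'
from h import *
d=optics.get_image("scene"); crop(d,"s26.png",190,350,100,220,5)
print(tip("lamp_tip","scene"),tip("dish_center","scene"),tip("lens","scene"),tip("release_bar","scene"))
d=optics.get_image("wrist");print(tip("lamp_tip","wrist"))
d=optics.get_image("top"); crop(d,"t26.png",320//2,340,140,260,4); crop(d,"t26b.png",225,275,180,230,12)
print(tip("dish_center","top"),tip("lens","top"),tip("release_bar","top"))
im=d["image"]
f=lambda x,y:((x+.5)/4-.5+150,(y+.5)/4-.5+140)
for n,x,y,z in[("ball",131,327,.1125),("dish",400,263,.101),("bar",411,86,.171),("lens",411,256,.141)]: print(n,und(d,[f(x,y)],z))
for n in("jar","tipbox","beaker","dishes","marker","timer","buffer"): print(n,tip(n,"top",1))
st()
E
```

```text
[([0.491, 0.1867, 0.1103], 0.47)] [([0.5304, 0.0188, 0.0919], 0.64)] [([0.536, 0.0091, 0.1351], 0.55)] [([0.6311, 0.0141, 0.1655], 0.55), ([0.4559, -0.0971, 0.0504], 0.2)]
[([0.488, 0.1811, 0.1129], 0.93)]
[] [([0.5309, 0.0105, 0.1345], 0.95)] [([0.6351, 0.0096, 0.1648], 0.6), ([0.5542, 0.0278, 0.0042], 0.53)]
ball [[0.48763002 0.18408945 0.1125    ]]
dish [[0.53252974 0.01659083 0.101     ]]
bar [[0.63212137 0.01010199 0.171     ]]
lens [[0.53252019 0.00856132 0.141     ]]
jar [([0.493, 0.4082, -0.0006], 0.92)]
tipbox [([0.6642, 0.3739, 0.0018], 0.71)]
beaker [([0.6724, -0.3979, -0.0026], 0.62)]
dishes [([0.7583, -0.2006, 0.0014], 0.83)]
marker [([0.455, -0.0946, 0.0509], 0.47)]
timer [([0.4624, 0.0808, 0.0498], 0.53)]
buffer [([0.7641, 0.1306, -0.0005], 0.87)]
t 26.7 p [0.384  0.1824 0.1607] r [1.7999e+02 1.0000e-02 7.0000e-01] w 0.001 F [ 0.8  0.6 -0.2]
```

View pics/s26.png

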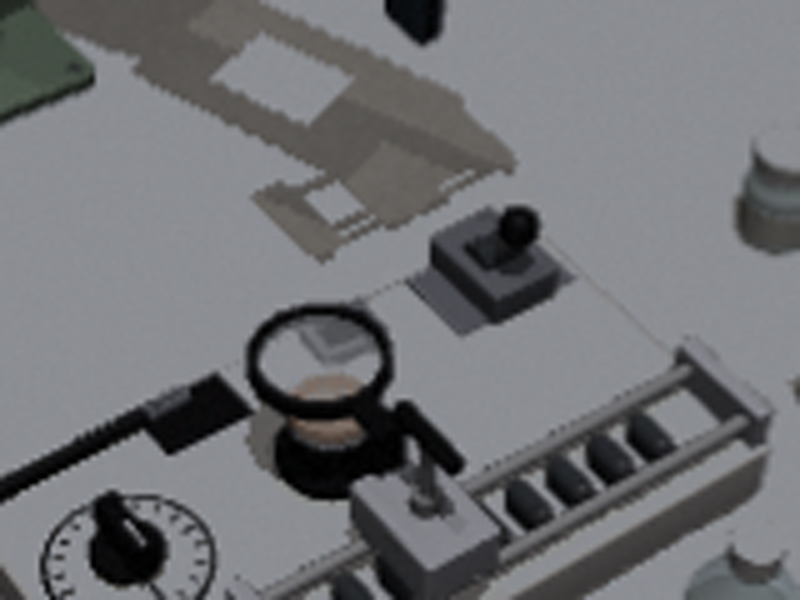

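View pics/t26b.png

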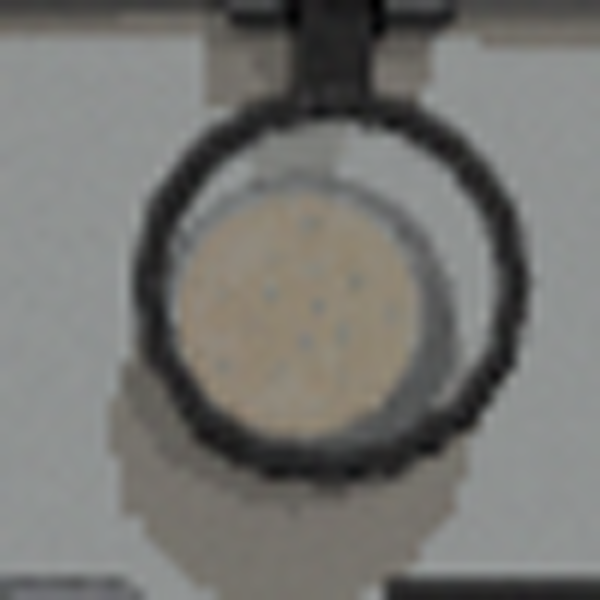

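```bash
python3 - <<'E'
from h import *
a=cv2.imread("pics/top0.png"); cv2.imwrite("pics/t0b.png",cv2.resize(a[180:230,225:275],None,fx=12,fy=12,interpolation=cv2.INTER_CUBIC))
d=optics.get_image("top"); d2=optics.get_image("scene")
g=lambda p:(p-[225,180]+.5)*12
for P in([.5365,.017,.085],[.5365,.017,.06],[.5365,.017,.101],[.5325,.017,.101],[.5365,.017,.098]): print(P,g(proj(d,P)),((proj(d2,P))-[190,100]+.5)*5)
E
```

```text
[0.5365, 0.017, 0.085] [[302.43909366 300.44691081]] [[331.31052406 419.62361638]]
[0.5365, 0.017, 0.06] [[306.04556659 313.20616149]] [[331.38931479 448.53486547]]
[0.5365, 0.017, 0.101] [[300.03178315 291.9301243 ]] [[331.25944552 400.64398022]]
[0.5325, 0.017, 0.101] [[299.57675303 310.60206406]] [[327.34813488 396.32762553]]
[0.5365, 0.017, 0.098] [[300.48928354 293.54870923]] [[331.26906138 404.23160825]]
```

View pics/t0b.png

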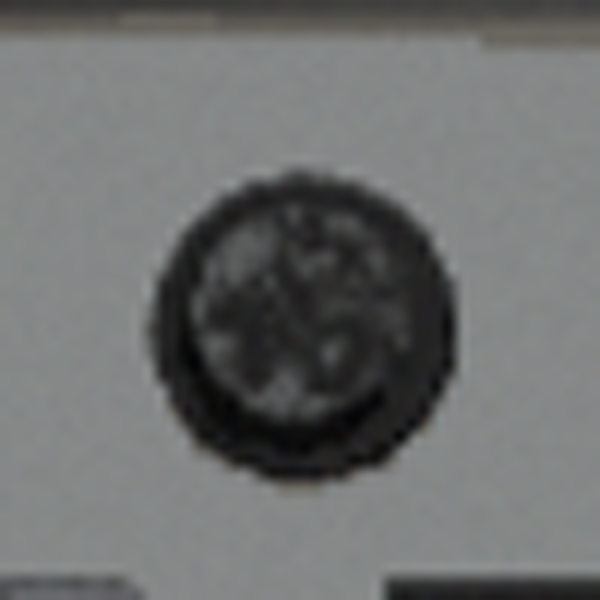

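```bash
python3 - <<'E'
from h import *
d2=optics.get_image("scene")
a=cv2.imread("pics/s11.png")
t=np.linspace(0,2*np.pi,200)
def circ(c,r,z): return np.c_[c[0]+r*np.cos(t),c[1]+r*np.sin(t),np.full(200,z)]
for c,r,z,col in[((.534,.017),.034,.06,(0,255,0)),((.534,.017),.0275,.085,(255,255,0)),((.534,.017),.0275,.101,(0,0,255))]:
    p=(proj(d2,circ(c,r,z))-[200,130]+.5)*6
    cv2.polylines(a,[p.astype(np.int32)],True,col,1)
cv2.imwrite("pics/ov1.png",cv2.resize(a[200:440,220:460],None,fx=2.4,fy=2.4))
E
```

```text
(no output)
```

View pics/ov1.png

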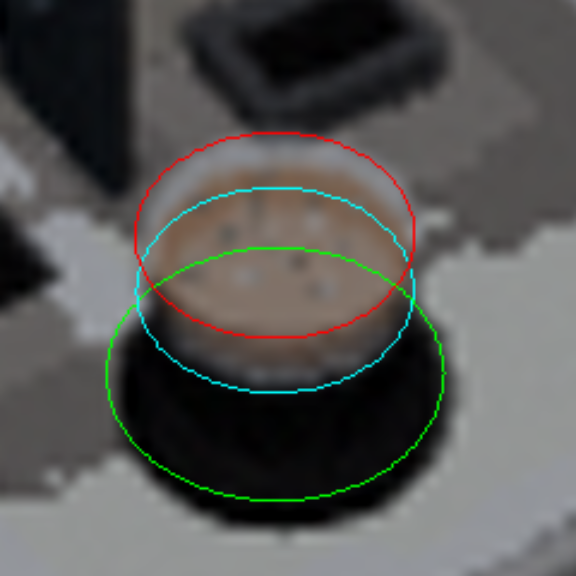

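```bash
python3 - <<'E'
from h import *
st(); print(env.sign_off())
E
```

```text
t 26.85 p [0.384  0.1824 0.1608] r [180.   -0.    0.7] w 0.005 F [-0.   0.3  0.6]
the job is handed in; nothing more can be done
None
```

All the steps were done in the order asked, and I handed the job in at 26.9 s of the 72 s.

**Steps**
- **Dish:** it lies flat on the light stage. I felt contact at the height expected before letting go.
- **Tally dial:** I turned the knob about 34°. In the close-up the pointer falls on the middle of the zero wedge.
- **Magnifier:** I lifted the release bar about 20 mm, slid the carriage 0.150 m and let go. The bar dropped back to about 165 mm above the bench. The lens sits about 6 mm from the dish centre along the rail; the next notch would be over 20 mm off.
- **Lamp lever:** I pushed it to the rear twice, until the force rose to 11–14 N at about the same place each time. The ball stayed to the rear after I backed off.

**Last checks**
- The bystanders measure within about 5 mm of where they started, and the arm was clear of everything.

**What disagreed**
- **Finger height:** the reported tool position was about 30 mm lower than where the fingertips showed in the pictures. The first grasp closed on empty air above the dish. I corrected every later height for this.
- **Dish centring:** the top camera puts the dish up to about 2 mm towards the front of the stage centre. The wrist camera showed it centred before I let go.
- **Lamp swing:** the measured swing of the ball is about 0.9 rad, against the nominal 1.0. I judged the lever fully over because it stopped hard both times.

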